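Absorber paddle through the shield port

ROBOT

A 7-joint arm with a two-finger parallel gripper is mounted at the origin on a cart in front of the work surface, level with it; the furniture and walls round the work are solid. World frame = base frame: x ahead of the robot, y to its left, z up, the work surface at z = 0. Lengths are in m, angles in rad, forces in N, time in s.
With the tool pointing down it reaches from about 0.425 to 0.925 m from the base axis. Payload 6.8 kg.
Tool frame: the origin (TCP) lies at the very end of the fingers, on their centre line; the grasp point (between the pads) lies 19 mm behind it; x points along the fingers, y is the direction in which the jaws open and shut, and the axes are right-handed (so a half turn about x gives the same grasp; the last joint's range is limited). The gripper opens to 85 mm and grips with 20 to 120 N. Pads are 22 mm wide; open, the fingers measure 114 mm over their backs; the gripper's body (76 mm by 85 mm) begins 54 mm behind the grasp point. The pads swing forward as they close: fully open they stand 13 mm farther back than shut.
Start: joints at [-1.409, 0.477, 0.022, 1.555, -0.011, 1.109, -0.083], TCP at [0.18, 0.651, 0.231] pointing down, gripper open.
Joint ranges: [-2.96, 2.96], [-0.34, 2.1], [-1.41, 1.46], [0.24, 2.44], [-1.37, 4.51], [0.17, 1.92], [-2.96, 2.96]. Speed limits (rad/s): [2.39, 2.39, 3.14, 3.14, 3.14, 3.14, 3.14].

INTERFACE

Orientations are given as a rotation vector (axis times angle).
In Python, from bench import get_obs, grab_frame, camera_info, hand_in gives the robot as it stands.
- The arm moves only by the tool apply_moves, never from a script. Its argument "series" is text: rows parted by semicolons, each of 7 numbers parted by spaces: the turn, a rotation vector about the tool's x, y, z in rad, then the shift along the tool's x, y, z in m, then the opening, from 0 (shut) to 1 (fully open). In form: wx wy wz tx ty tz hand; .... A call has 1 to 12 rows; each row is the pose to reach, as a shift and turn from the pose commanded when the call began, along the tool's axes at that moment; what a row does not reach only later rows make up. A row lasts 1/8 s, in which the tool goes at most 62.5 mm and 10.7 degrees, less where a joint would pass 70% of its speed; a pose out of reach is approached as far as the arm can. A call with a gripper value outside its range is refused whole. The fingers move at their own pace and stop on an object; "force" is the grip in N (left out, the last holds). Time passes only in rows, so rows that repeat a pose let the fingers close. It gives the time, the measured TCP pose, the force and the opening at its end, in the units of the state.
- get_obs(): the state, without advancing time (a new reading comes with each control period).
- grab_frame(name): name is "scene" or "top"; returns the picture (480x640x3 uint8, blue, green, red); there is no depth.
- camera_info(name): a dict with "fov_y" (degrees; the focal length in pixels is half the picture's height over the tangent of half this angle, whatever the lens; pixels are square), "cx", "cy" (the principal point, pixels), "rvec" (rotation vector, rad) and "tvec" (3), from world to camera coordinates, as OpenCV has them. Camera axes: x right, y down, z forward; pixel columns grow to the right and rows downward; lengths in m; the calibration is good to about 2 mm. A picture is of the moment at which its call begins. camera_info takes no time and is no camera call.
- hand_in(): hands the job in, once; it reports no verdict.
The state is a dict: "clock": time; "joints": joint angles; "qvel": joint speeds; "tau": joint torques, N m; "tcp_pos": TCP position; "orientation": TCP orientation; "contact_force": force on the tool from outside, world axes, zero at the start; "moment": the same for the moment, N m; "grip_width": finger opening in m.
Only numpy, scipy, OpenCV 4.12 (cv2) and the standard library are available. Lean on these libraries where they do the work, as an engineer would, in place of code of your own. Each camera call takes 0.05 s, during which the arm holds its last target.

TASK

Set up a count behind the clear bench shield: first slide the source carriage by its black push-rod knob until the centre of the source disc sits directly under the tip of the detector. Then take the metal absorber paddle by its grip and pass its plate through the framed port of the shield - the plate is wider than the port, so roll it diagonally to get it in - and finish while still holding it there, plate level again, about midway between source and detector and centred on them, grip on your own side, with the paddle touching neither the source, the detector nor the port. The detector has a thin window and must not be knocked, and the small tin and the sample pot standing in front of the shield stay where they are.

Things in the scene. Friction and masses are not known exactly. Their poses are not given: they have to be found in the camera images.
- station: Fixed counting station on the desk: upright clear acrylic shield 272 wide, 253 high and 8 thick in an aluminium edge frame, with a base plate and two guide rods behind it. Origin on the desk under the middle of the shield, in its mid-plane; x points through the shield to the far side (level), y to the left along the shield, z up. Yaw varies a little.
- port (a point): Centre of the rectangular port in the shield, 100 above the desk on the station's mid-line (x = y = 0 of the station). The grey port frame is 14 thick (7 either side of the shield's mid-plane) and 90 wide by 86 high outside; its clear opening is 70 wide (station y) by 66 high.
- carriage (a joint): Slide of the source carriage along the station's +x, in m, 0 to 0.100; 0 is nearest the shield, it grows as the knob is pushed away from the robot. Stiff (2 N friction), it stays where it is left. It starts too near the shield; the right place is part way along the travel, not at the stop.
- source_mark (a point): Centre of the top face of the round source disc (25 diameter, 7 thick) fixed on the carriage behind the shield, 55 above the desk, on the station's mid-line (y = 0); moves with the carriage.
- knob (a point): Middle of the black cylindrical push-rod knob on the robot's side of the shield: 26 diameter, 24 of it cylindrical along station x, centre 38 above the desk, free all round. The rod (8 diameter) runs along station x through the shield to the carriage, 65 to the right (station y = -0.065) of the mid-line. Moves with the carriage; it lies 194 nearer the robot than the source mark.
- detector: Fixed detector: upright aluminium probe 38 diameter, clamped by a side arm to a lab stand that stands to its left (rod 130 to the left of the probe axis). Origin on the desk under the probe axis; axes parallel to the station's. The probe axis is on the station's mid-line, between 75 and 100 behind the shield's mid-plane.
- detector_tip (a point): Centre of the probe's flat lower end (34 diameter), pointing straight down, 135 above the desk: 80 above the top of the source when the source is under it.
- absorber: Loose absorber paddle, 120 g, 255 long, lying flat on the desk. Origin under the middle of its black grip; x along the paddle to the plate, z up when lying. Grip 90 long (x -45 to +45), 18 wide (y), 28 high (z 0 to 28). A steel rod 9 diameter, its centre line 8 above the underside, leads on to the plate. The plate is bare aluminium, 50 long (x 160 to 210), 80 wide (y -40 to +40), 3 thick, flush with the underside. Balance point about x = 70.
- absorber_plate (a point): Centre of the absorber's plate, at x = 185, y = 0, z = 1.5 of the paddle; its z axis is the plate's normal, its x the paddle's long axis.
- planchet_tin: Bystander: small round metal tin, 66 diameter, 24 high, loose on the desk between the paddle and the knob. Origin under its centre. Leave it.
- pot_spare: Bystander: sample pot with a white screw cap, 50 diameter, 54 high, loose on the desk in front of the left end of the shield. Origin under its centre. Leave it.

How it is judged:
By the outcome, as a careful person would: the job done as asked, in the order asked, and still so for the second after the job is handed in, while the arm keeps its last pose, push and grip.
It also fails if it takes over 53 s, if anything falls off the work surface, if the arm or the gripper's body presses on something with over 40 N, if the wrist force passes 120 N, or if a joint passes its speed limit or range.

## Working session

There is one attempt and no reset: what is moved stays moved. The work goes in short steps, Python scripts to look and compute and a tool call to move; the robot and the scene stay as the last step left them, time stands still between calls to the robot, and variables do not carry over. Pictures are saved under pics/ and viewed, and the job is handed in when it is done.

Besides the shell and the picture viewer there is one more tool, called after "Request:" as name(argument=value, ...) on one line, values as JSON. apply_moves: Moves the arm, as the interface text tells. Its arguments: {"type":"object","properties":{"series":{"type":"string"},"force":{"type":"number"}},"required":["series"]}

```bash
ls; mkdir -p pics
python3 - <<'E'
from bench import *
import cv2
for n in ("scene","top"):
    cv2.imwrite(f"pics/{n}0.png",grab_frame(n)); print(n,camera_info(n))
print(get_obs())
E
```

```text
pics
scene {'fov_y': 47.46571970386057, 'cx': 317.36906510921415, 'cy': 235.62761487993663, 'rvec': array([ 2.02373336, -0.9604544 ,  0.51309194]), 'tvec': array([-0.36579082,  0.36626595,  0.99709426])}
top {'fov_y': 52.9649315572578, 'cx': 325.11184451865273, 'cy': 236.9157810045625, 'rvec': array([ 2.1602087 , -2.20908942,  0.04545633]), 'tvec': array([0.04120585, 0.59272628, 1.02024827])}
{'clock': 0.1, 'joints': array([-1.40911001,  0.47771272,  0.02237223,  1.55636803, -0.01150508,
        1.10930287, -0.0831163 ]), 'qvel': array([ 0.00101892, -0.00306537, -0.00032875, -0.00098176, -0.0004171 ,
        0.00098715, -0.00069823]), 'tau': array([ 4.80298069e-03, -5.97763002e+01,  1.61371417e+00, -2.81950647e+01,
        1.27968934e-02,  5.09375022e-03, -6.95450822e-06]), 'tcp_pos': array([0.17978779, 0.65005232, 0.23042016]), 'orientation': array([ 0.21048905,  1.56049381, -0.21310267]), 'contact_force': array([-0.19174725,  0.02436544,  0.30523429]), 'moment': array([-0.01895568, -0.00535241, -0.01506243]), 'grip_width': 0.08527643234066852}
```

View pics/scene0.png

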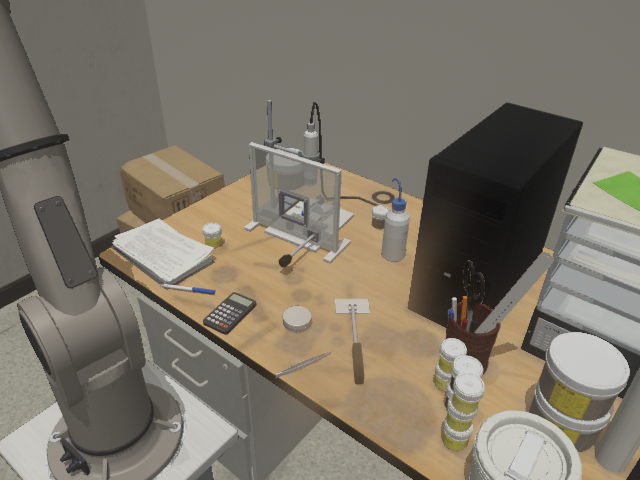

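View pics/top0.png

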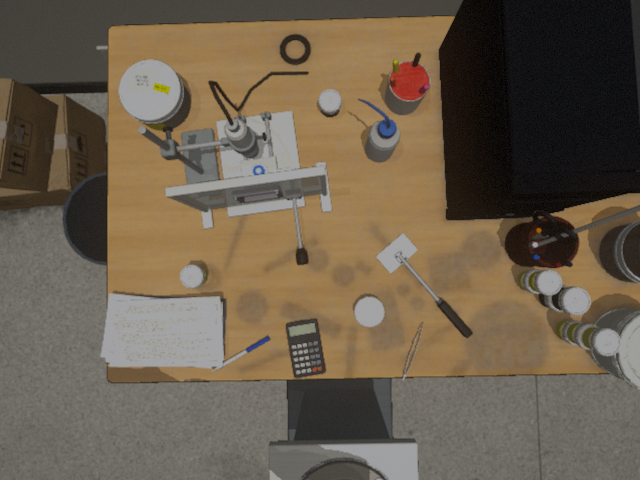

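```bash
cat > h.py <<'E'
import numpy as np, cv2
from bench import *
from scipy.spatial.transform import Rotation as R
def cam(n):
    c=camera_info(n); f=240/np.tan(np.radians(c['fov_y'])/2)
    K=np.array([[f,0,c['cx']],[0,f,c['cy']],[0,0,1]]); return K,np.array(c['rvec']),np.array(c['tvec'])
def proj(n,P):
    K,r,t=cam(n); return cv2.projectPoints(np.atleast_2d(np.array(P,float)),r,t,K,None)[0][:,0]
def ray(n,uv):
    K,r,t=cam(n); Rm=R.from_rotvec(r).as_matrix()
    return -Rm.T@t, Rm.T@np.linalg.inv(K)@np.array([uv[0],uv[1],1.])
def onz(n,uv,z):
    o,d=ray(n,uv); return o+d*(z-o[2])/d[2]
def tri(uvs,uvt):
    A=[];b=[]
    for n,uv in(("scene",uvs),("top",uvt)):
        o,d=ray(n,uv); d/=np.linalg.norm(d); M=np.eye(3)-np.outer(d,d); A.append(M); b.append(M@o)
    A=np.vstack(A);b=np.hstack(b); x,res,_,_=np.linalg.lstsq(A,b,rcond=None); return x,np.sqrt(res)
def crop(img,x0,y0,x1,y1,name,s):
    cv2.imwrite("pics/"+name,cv2.resize(img[y0:y1,x0:x1],None,fx=s,fy=s,interpolation=cv2.INTER_CUBIC))
E
python3 - <<'E'
from h import *
for n in("scene","top"):
    print(n,ray(n,(320,240))[0],proj(n,[[0,0,0],[.18,.65,.23],[.6,0,0],[.6,.1,0],[.7,0,0]]))
a=cv2.imread("pics/scene0.png");b=cv2.imread("pics/top0.png")
crop(a,230,90,390,210,"c1.png",5)
crop(a,230,170,390,290,"c2.png",5)
crop(a,270,280,400,390,"c3.png",5)
crop(b,160,90,340,225,"c4.png",4.4)
crop(b,280,180,480,340,"c5.png",3.75)
E
```

```text
scene [-0.24526095 -0.64911956  0.88353919] [[117.10764621 436.14915256]
 [  1.01221366 175.32188396]
 [321.29662885 274.64435162]
 [291.42384393 259.00593824]
 [344.78334035 256.06736173]]
top [0.53399138 0.01240287 1.05291418] [[344.56817535 516.78569662]
 [-41.06270931 483.3800657 ]
 [337.92991068 234.11044933]
 [292.31681166 235.15432907]
 [336.86542466 188.78175801]]
```

View pics/c1.png

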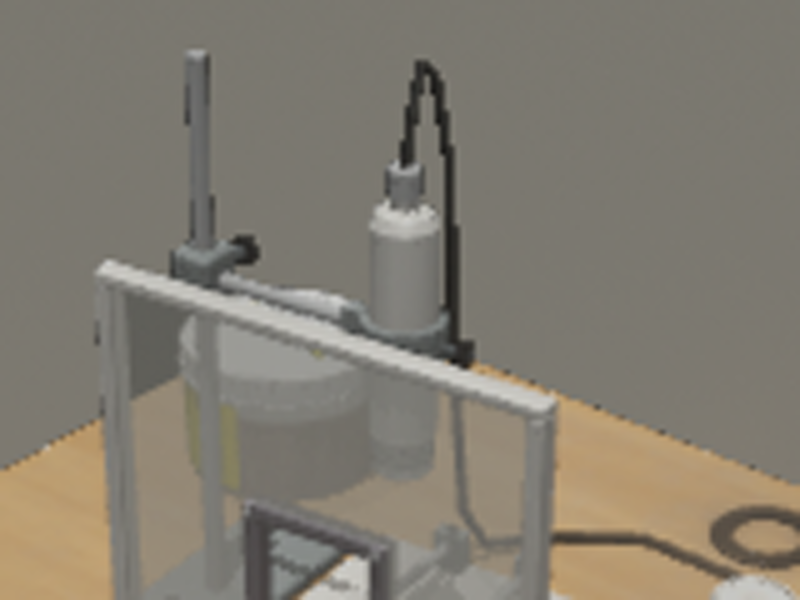

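View pics/c2.png

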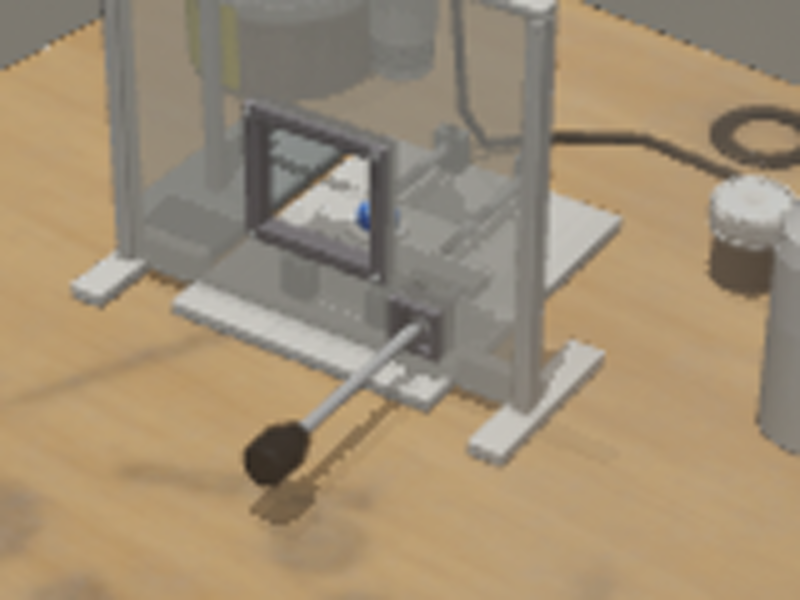

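View pics/c3.png

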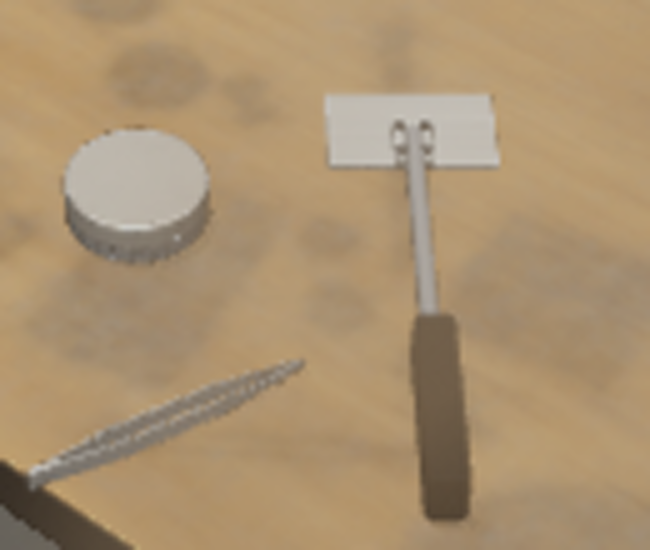

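View pics/c4.png

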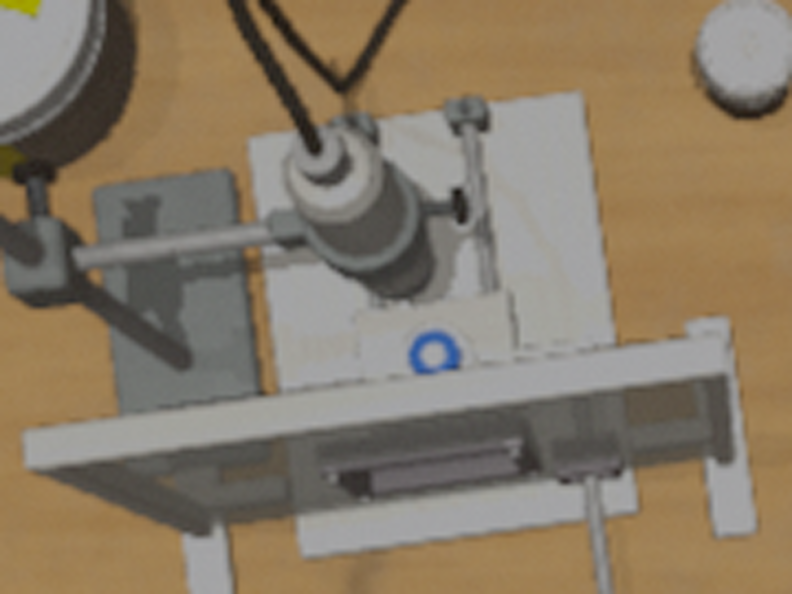

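View pics/c5.png

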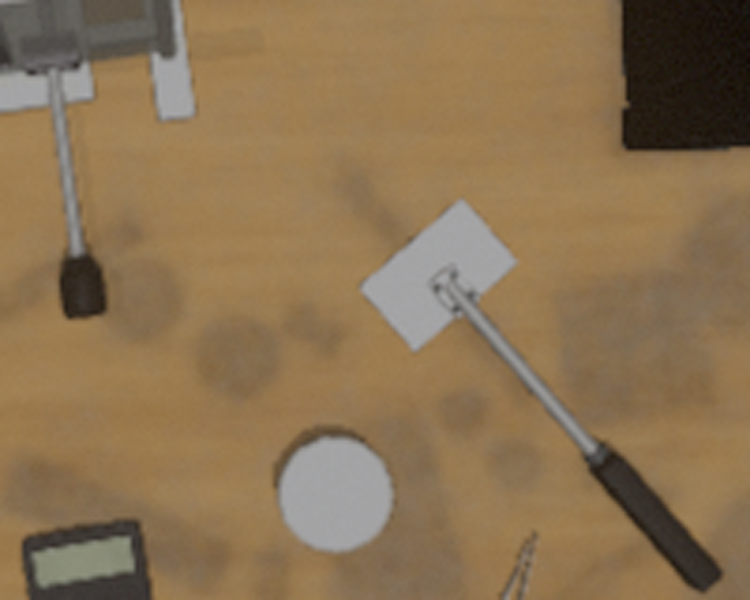

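```bash
cat > fit.py <<'E'
from h import *
from scipy.optimize import least_squares
T=lambda x,y:(160+x/4.4,90+y/4.4)
S1=lambda x,y:(230+x/5,90+y/5)
S2=lambda x,y:(230+x/5,170+y/5)
T5=lambda x,y:(280+x/3.75,180+y/3.75)
obs=[("top",T(25,451),(0,.136,.253)),("top",T(728,355),(0,-.136,.253)),
("scene",S1(107,263),(0,.136,.253)),("scene",S1(548,403),(0,-.136,.253)),
("scene",S2(247,103),(-.007,.045,.143)),("scene",S2(390,148),(-.007,-.045,.143)),
("scene",S2(383,283),(-.007,-.045,.057)),("scene",S2(248,230),(-.007,.045,.057)),
("top",T(435,354),("s",0,.055)),("top",T5(82,288),("k",-.065,.038)),("scene",S2(277,453),("k",-.065,.038)),
("scene",S1(402,468),("d",0,.135))]
def W(p,P):
    x,y,a=p[:3]; v=np.array(P); return np.array([x+np.cos(a)*v[0]-np.sin(a)*v[1],y+np.sin(a)*v[0]+np.cos(a)*v[1],v[2]])
def loc(p,P):
    m={"s":p[3],"k":p[3]-.194,"d":p[4]}
    return (m.get(P[0],P[0]) if isinstance(P[0],str) else P[0],P[1],P[2])
def res(p): return np.concatenate([proj(n,W(p,loc(p,P)))[0]-uv for n,uv,P in obs])
if __name__=="__main__":
    s=least_squares(res,[.7,.2,.1,.03,.09],loss='soft_l1')
    print(s.x.round(4)); print(res(s.x).reshape(-1,2).round(1))
    print("knob",W(s.x,loc(s.x,("k",-.065,.038))),"port",W(s.x,(0,0,.1)))
    g=lambda x,y,z:onz("top",T5(x,y),z)[:2]
    print("plate corners",[g(*q,.003).round(4) for q in((461,200),(517,262),(415,350),(360,288))])
    print("grip ends",g(597,455,.02),g(706,580,.028), "tin",g(336,492,.024))
E
python3 fit.py
```

```text
[0.6767 0.1558 0.1101 0.0593 0.0787]
[[-0.1 -0.6]
 [ 0.5 -0.3]
 [-1.1 -0.6]
 [ 0.9 -0.2]
 [-1.1 -0.9]
 [-1.2  0.1]
 [ 0.1  0.7]
 [-0.5  0.8]
 [ 0.4 -0.8]
 [ 0.6  0.7]
 [-0.2 -0.4]
 [-0.1 -0.1]]
knob [0.54997096 0.07635444 0.038     ] port [0.67674159 0.15576401 0.1       ]
plate corners [array([ 0.5983, -0.1415]), array([ 0.5615, -0.1728]), array([ 0.512 , -0.1123]), array([ 0.5485, -0.0815])]
grip ends [ 0.45082569 -0.21134287] [ 0.380772   -0.26786462] tin [ 0.43342359 -0.06291807]
```

```bash
cat > ov.py <<'E'
from fit import *
p=np.array([.6767,.1558,.1101,.0593,.0787])
def overlay(imgs,names,p,s=5,wins=((290,140,410-10,230),)):
    pass
def circ(p,x,r,z,y=0): return [W(p,(x+r*np.cos(t),y+r*np.sin(t),z)) for t in np.linspace(0,2*np.pi,60)]
def draw(img,n,p,win,name,s=6):
    x0,y0,x1,y1=win
    im=cv2.resize(img[y0:y1,x0:x1],None,fx=s,fy=s,interpolation=cv2.INTER_CUBIC)
    def pl(P,c):
        q=((proj(n,P)+.5-[x0,y0])*s).astype(np.int32); cv2.polylines(im,[q],True,c,1,cv2.LINE_AA)
    pl(circ(p,p[4],.017,.135),(0,0,255)); pl(circ(p,p[4],.019,.140),(0,255,255)); pl(circ(p,p[3],.0125,.055),(0,255,0))
    for x in(-.007,.007):
        for a,b in((.045,.043),(.035,.033)):
            pl([W(p,(x,i*a,.1+j*b)) for i,j in((1,1),(1,-1),(-1,-1),(-1,1))],(255,0,255))
    cv2.imwrite("pics/"+name,im)
if __name__=="__main__":
    draw(cv2.imread("pics/top0.png"),"top",p,(200,100,320,190),"o1.png")
    draw(cv2.imread("pics/scene0.png"),"scene",p,(270,150,370,240),"o2.png")
E
python3 ov.py
```

```text
(no output)
```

View pics/o1.png

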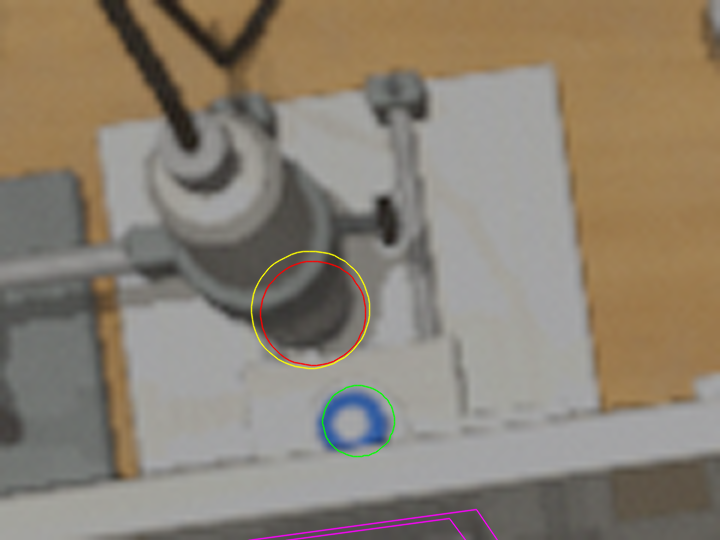

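View pics/o2.png

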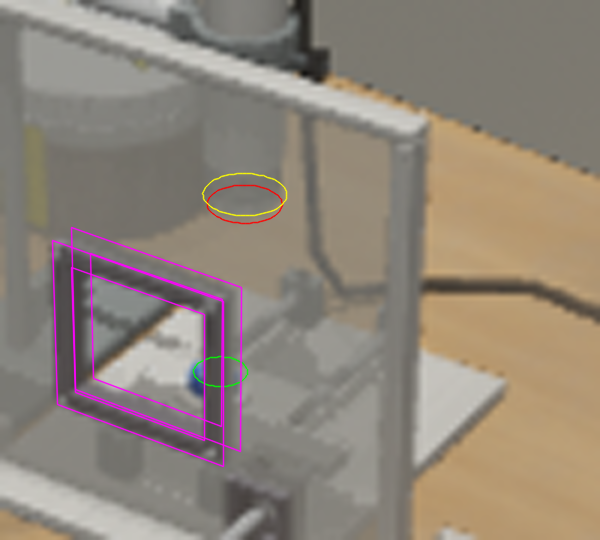

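Run:
```python
from h import *
a=cv2.imread("pics/scene0.png");b=cv2.imread("pics/top0.png")
def e(im): 
    c=cv2.createCLAHE(4,(2,2)); return cv2.merge([c.apply(x) for x in cv2.split(im)])
x=cv2.resize(e(a[150:200,290:340]),None,fx=12,fy=12,interpolation=cv2.INTER_CUBIC)
cv2.imwrite("pics/e1.png",x)
cv2.imwrite("pics/e2.png",cv2.resize(e(b[130:180,225:285]),None,fx=12,fy=12,interpolation=cv2.INTER_CUBIC))
```

```text
(no output)
```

View pics/e1.png

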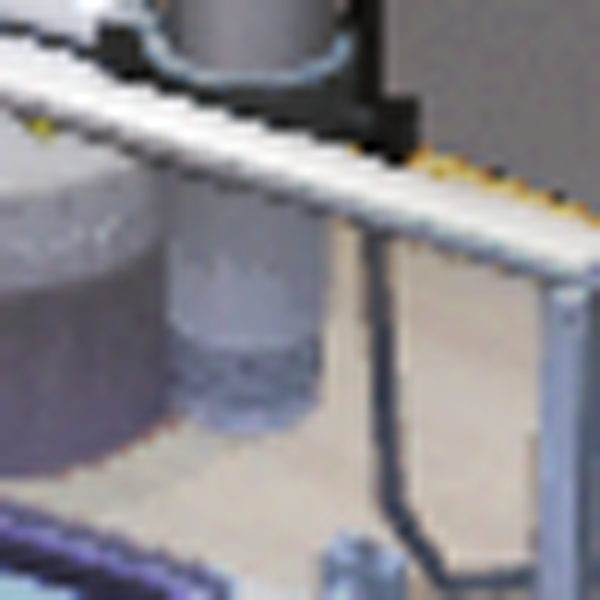

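View pics/e2.png

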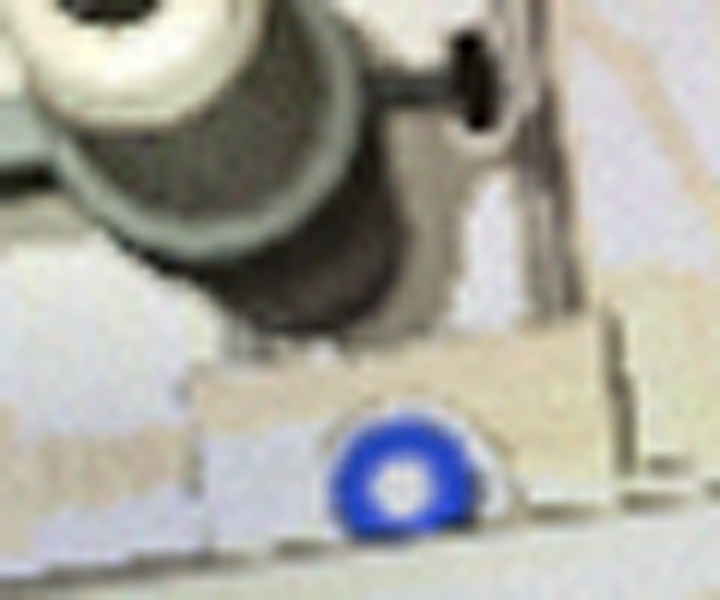

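Run:
```python
from fit import *
d=onz("top",(249.1,148.5),.135); s=onz("top",(258,170.1),.055)
print(d,s,d-s,np.arctan2((d-s)[1],(d-s)[0]))
print("scene tip",onz("scene",(309.8,182.5),.135))
# refine fit with per-camera pixel shifts
obs2=[o for o in obs if o[2][0] not in("s","d")]+[("top",(258,170.1),("s",0,.055)),("top",(249.1,148.5),("d",0,.135)),("scene",(309.8,182.5),("d",0,.135))]
def res2(p):
    sh={"top":p[5:7],"scene":p[7:9]}
    return np.concatenate([proj(n,W(p,loc(p,P)))[0]+sh[n]-uv for n,uv,P in obs2]+[p[5:]/1.0])
s=least_squares(res2,[.7,.2,.1,.03,.09,0,0,0,0],loss='soft_l1')
print(s.x.round(4)); print(res2(s.x).reshape(-1,2).round(1)); 
print("knob",W(s.x,loc(s.x,("k",-.065,.038))))
```

```text
[0.7613277 0.1694072 0.135    ] [0.73481857 0.16497776 0.055     ] [0.02650913 0.00442943 0.08      ] 0.16556138748221724
scene tip [0.7582401  0.16896264 0.135     ]
[ 0.6767  0.1565  0.1144  0.0594  0.0849 -0.3333  0.1134  0.366   0.1479]
[[-0.8 -0.1]
 [-0.4 -0.5]
 [-1.1 -0.4]
 [ 1.1 -0.2]
 [-1.  -0.8]
 [-1.   0.1]
 [ 0.3  0.7]
 [-0.3  0.9]
 [ 0.1  0.6]
 [ 0.3 -0.3]
 [ 0.4 -0.3]
 [ 1.3  0.2]
 [ 1.8  0.1]
 [-0.3  0.1]
 [ 0.4  0.1]]
knob [0.55042464 0.07660525 0.038     ]
```

```bash
cat > fit2.py <<'E'
from fit import *
def adj(o): return (o[0],(o[1][0]-.4,o[1][1]-.4),o[2])
obs2=[adj(o) for o in obs if o[2][0] not in("s","d")]+[("top",(258,170.1),("s",0,.055)),("top",(249.1,148.5),("d",0,.135)),("scene",(309.8,182.5),("d",0,.135))]
def res2(p):
    sh={"top":p[5:7],"scene":p[7:9]}
    return np.concatenate([proj(n,W(p,loc(p,P)))[0]+sh[n]-uv for n,uv,P in obs2]+[p[5:]/1.0])
if __name__=="__main__":
    s=least_squares(res2,[.7,.2,.1,.03,.09,0,0,0,0],loss='soft_l1')
    print(s.x.round(4)); print(res2(s.x).reshape(-1,2).round(1)); 
    print("knob",W(s.x,loc(s.x,("k",-.065,.038))))
    def an(n,a,b,z): 
        d=onz(n,b,z)-onz(n,a,z); return np.arctan2(d[1],d[0])%np.pi
    print("top edge yaw",an("top",T(727,338),T(25,432),.253)-np.pi/2,an("top",T(729,372),T(25,470),.253)-np.pi/2)
    print("rod",an("top",T5(60,70),T5(76,255),.038)-np.pi, an("top",T(587,480),T(605,594),.038)-np.pi)
    print("base front/right edge",an("top",T(637,512),T(303,556),.008)-np.pi/2,an("top",T(612,342),T(581,93),.008))
    print("base left edge",an("top",T(280,390),T(250,140),.008))
E
python3 fit2.py
```

```text
Traceback (most recent call last):
  File "fit2.py", line 8, in <module>
    s=least_squares(res2,[.7,.2,.1,.03,.09,0,0,0,0],loss='soft_l1')
  File "fit2.py", line 6, in res2
    return np.concatenate([proj(n,W(p,loc(p,P)))[0]+sh[n]-uv for n,uv,P in obs2]+[p[5:]/1.0])
                           ~~~~^^^^^^^^^^^^^^^^^
  File "h.py", line 8, in proj
    K,r,t=cam(n); return cv2.projectPoints(np.atleast_2d(np.array(P,float)),r,t,K,None)[0][:,0]
          ~~~^^^
  File "h.py", line 5, in cam
    c=camera_info(n); f=240/np.tan(np.radians(c['fov_y'])/2)
ValueError: time passes only in moves, steps and waits
```

```bash
sed -i 's/^def cam(n):/import functools\n@functools.lru_cache(None)\ndef cam(n):/' h.py; python3 fit2.py
```

```text
[ 0.6773  0.1574  0.1135  0.0592  0.0841 -0.1718  0.0719  0.1663  0.0177]
[[-0.8 -0.1]
 [-0.3 -0.4]
 [-0.9 -0.4]
 [ 1.1 -0.2]
 [-0.9 -0.8]
 [-0.9  0.2]
 [ 0.3  0.7]
 [-0.2  1. ]
 [ 0.2  0.8]
 [ 0.2 -0.3]
 [ 0.2 -0.5]
 [ 1.1  0.3]
 [ 1.3 -0.1]
 [-0.2  0.1]
 [ 0.2  0. ]]
knob [0.55069595 0.07759207 0.038     ]
top edge yaw 0.10924019325169643 0.11463327916927835
rod -3.074258131539052 -3.0040476981375335
base front/right edge 0.10775675305119736 0.10385462057233652
base left edge 0.1087494896415731
```

```bash
cat > pl.py <<'E'
from h import *
def down(th):  # tool x down; tool y = (-sin th, cos th) jaw dir (paddle/station y for heading th)
    x=np.array([0,0,-1.]); y=np.array([-np.sin(th),np.cos(th),0]); return np.column_stack([x,y,np.cross(x,y)])
def rel(p0,R0,p,Rm):
    return np.r_[R.from_matrix(R0.T@Rm).as_rotvec(),R0.T@(np.array(p)-p0)]
def cur(): 
    o=get_obs(); return np.array(o['tcp_pos']),R.from_rotvec(o['orientation']).as_matrix(),o
E
python3 - <<'E'
from pl import *
p,Rm,o=cur(); np.set_printoptions(precision=4,suppress=True); print(Rm)
for s in(0,np.pi): print(rel(p,Rm,[.5507,.0775,.15],down(.11+s)))
E
```

```text
[[-0.0003  0.2665  0.9638]
 [-0.0016  0.9638 -0.2665]
 [-1.     -0.0017  0.0001]]
[-0.3798 -0.0002  0.0017  0.0812 -0.4528  0.5101]
[ 2.7618  0.0023  0.0003  0.0812 -0.4528  0.5101]
```

Request:
apply_moves(series="2.76 0 0 0.081 -0.453 0.51 0.75;2.76 0 0 0.081 -0.453 0.51 0.75;2.76 0 0 0.081 -0.453 0.51 0.75;2.76 0 0 0.081 -0.453 0.51 0.75;2.76 0 0 0.081 -0.453 0.51 0.75;2.76 0 0 0.081 -0.453 0.51 0.75;2.76 0 0 0.081 -0.453 0.51 0.75;2.76 0 0 0.081 -0.453 0.51 0.75")

```text
clock: 1.1
tcp_pos: [0.4505, 0.2321, 0.1722]
orientation: [1.359, 1.105, -1.358]
contact_force: [1.5, 0.4, 0.0]
grip_width: 0.0639
```

Run:
```python
from pl import *
p,Rm,o=cur(); np.set_printoptions(precision=4,suppress=True); print(o['clock'],p,Rm,o['joints'])
print(rel(p,Rm,[.5507,.0775,.15],down(.11+np.pi)))
```

```text
1.1 [0.4505 0.2321 0.1722] [[ 0.0001  0.9791 -0.2034]
 [ 0.0004 -0.2034 -0.9791]
 [-1.      0.0001 -0.0004]] [-0.9915  0.2895  0.47    2.0375 -0.173   0.8516 -0.6286]
[ 1.256  -0.0004  0.0002  0.0221  0.1296  0.131 ]
```

Request:
apply_moves(series="1.256 0 0 0.022 0.13 0.131 0.75;1.256 0 0 0.022 0.13 0.131 0.75;1.256 0 0 0.022 0.13 0.131 0.75;1.256 0 0 0.022 0.13 0.131 0.75;1.256 0 0 0.022 0.13 0.131 0.75;1.256 0 0 0.022 0.13 0.131 0.75;1.256 0 0 0.022 0.13 0.131 0.75;1.256 0 0 0.022 0.13 0.131 0.75;1.256 0 0 0.022 0.13 0.131 0.75")

```text
clock: 2.22
tcp_pos: [0.5512, 0.0798, 0.1502]
orientation: [2.16, 0.128, -2.161]
contact_force: [0.1, 0.1, -0.4]
grip_width: 0.064
```

```bash
cat > st.py <<'E'
from pl import *
import sys
np.set_printoptions(precision=4,suppress=True)
def rep(tp,th,tilt=None):
    p,Rm,o=cur(); print(o['clock'],p,'axes',Rm.T.round(3).tolist(),'j',o['joints'],'F',o['contact_force'],'w',o['grip_width'])
    print(rel(p,Rm,tp,down(th)))
if __name__=="__main__":
    a=list(map(float,sys.argv[1:])); rep(a[:3],a[3]+np.pi)
E
python3 st.py .5507 .0775 .019 .11
```

```text
2.225 [0.5512 0.0798 0.1502] axes [[-0.0, -0.0, -1.0], [0.118, -0.993, 0.0], [-0.993, -0.118, 0.0]] j [-0.8591  0.4839  0.7953  1.9564 -0.4442  0.8835 -1.2836] F [ 0.0673  0.1242 -0.3957] w 0.06402748516220472
[ 0.0085  0.0004 -0.0001  0.1312  0.0022  0.0007]
```

Request:
apply_moves(series="0.008 0 0 0.06 0.002 0 0.75;0.008 0 0 0.12 0.002 0 0.75;0.008 0 0 0.131 0.002 0 0.75;0.008 0 0 0.131 0.002 0 0.75", force=20)

```text
clock: 2.72
tcp_pos: [0.552, 0.0773, 0.02]
orientation: [2.166, 0.117, -2.166]
contact_force: [0.0, 0.7, 0.8]
grip_width: 0.0639
```

```bash
python3 st.py .5507 .0775 .019 .11
python3 - <<'E'
from h import *
a=grab_frame("scene");crop(a,230,170,390,290,"k1.png",5)
E
```

```text
2.725 [0.552  0.0773 0.02  ] axes [[0.0, -0.0, -1.0], [0.108, -0.994, 0.0], [-0.994, -0.108, -0.0]] j [-0.7141  0.6708  0.6172  2.0168 -0.6352  0.6513 -1.1393] F [0.0297 0.6601 0.7608] w 0.0638777271377081
[-0.0021 -0.     -0.0001  0.001  -0.0003  0.0013]
```

View pics/k1.png

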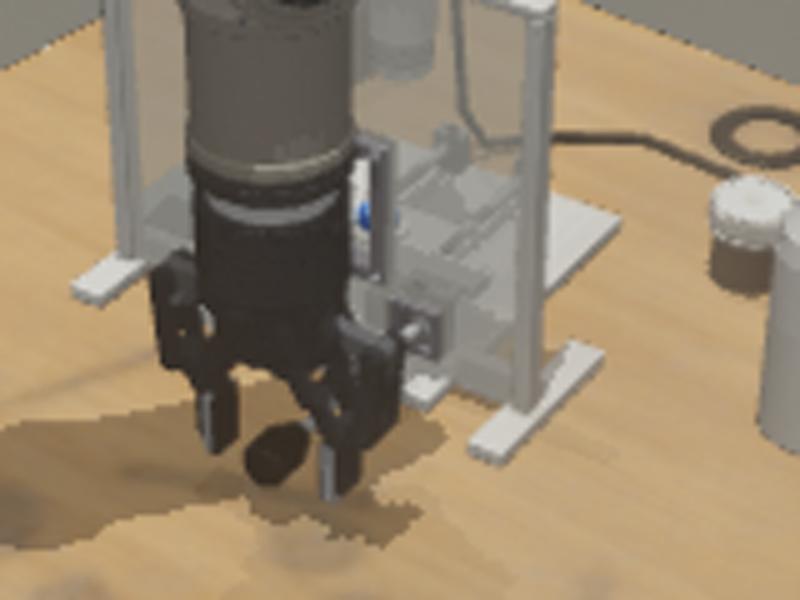

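Request:
apply_moves(series="0 0 0 0.001 0 0 0.2;0 0 0 0.001 0 0 0.2;0 0 0 0.001 0 0 0.2;0 0 0 0.001 0 0 0.2;0 0 0 0.001 0 0 0.2;0 0 0 0.001 0 0 0.2", force=25)

```text
clock: 3.52
tcp_pos: [0.5527, 0.077, 0.0198]
orientation: [2.169, 0.116, -2.163]
contact_force: [-0.6, -1.7, 7.3]
grip_width: 0.0248
```

```bash
python3 st.py .5507 .0775 .019 .11
```

```text
3.525 [0.5527 0.077  0.0198] axes [[0.002, -0.0, -1.0], [0.107, -0.994, 0.0], [-0.994, -0.107, -0.002]] j [-0.7135  0.6709  0.6171  2.0173 -0.637   0.6485 -1.1379] F [-0.6227 -1.6941  7.3009] w 0.024766081262177334
[-0.0027 -0.0024 -0.0003  0.0008 -0.0007  0.0019]
```

Request:
apply_moves(series="0 0 0 0 0 -0.006 0.2;0 0 0 0 0 -0.012 0.2;0 0 0 0 0 -0.018 0.2;0 0 0 0 0 -0.024 0.2;0 0 0 0 0 -0.024 0.2;0 0 0 0 0 -0.024 0.2")

```text
clock: 4.28
tcp_pos: [0.5772, 0.0799, 0.0198]
orientation: [2.17, 0.116, -2.162]
contact_force: [0.5, -1.4, 6.4]
grip_width: 0.0247
```

```bash
python3 st.py .5507 .0775 .019 .11
python3 - <<'E'
from h import *
def e(im): 
    c=cv2.createCLAHE(4,(2,2)); return cv2.merge([c.apply(x) for x in cv2.split(im)])
a=grab_frame("scene");b=grab_frame("top")
cv2.imwrite("pics/s2.png",a);cv2.imwrite("pics/t2.png",b)
cv2.imwrite("pics/e3.png",cv2.resize(e(b[125:185,225:305]),None,fx=10,fy=10,interpolation=cv2.INTER_CUBIC))
crop(a,270,150,350,210,"e4.png",10)
E
```

```text
4.275 [0.5772 0.0799 0.0198] axes [[0.004, -0.0, -1.0], [0.107, -0.994, 0.001], [-0.994, -0.107, -0.004]] j [-0.6999  0.7     0.6186  1.9591 -0.6345  0.68   -1.1461] F [ 0.4549 -1.3663  6.3514] w 0.024727398600608387
[-0.0024 -0.0036 -0.0005  0.0007 -0.0005  0.0266]
```

View pics/e3.png

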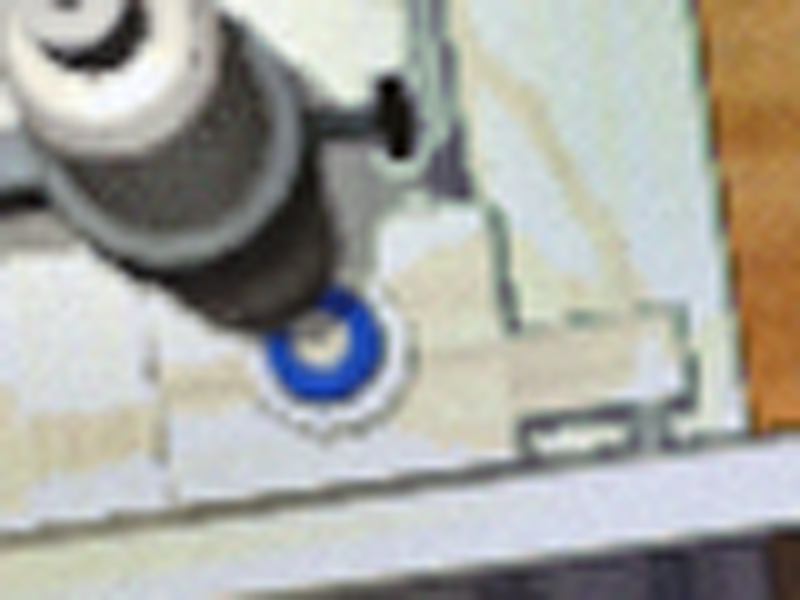

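View pics/s2.png

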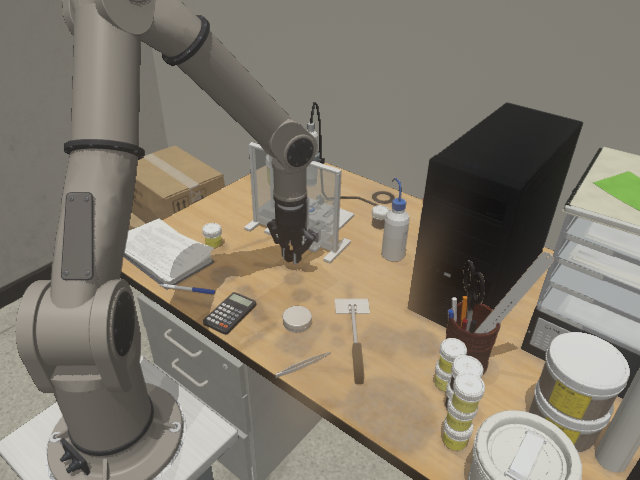

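Run:
```python
from fit import *
np.set_printoptions(precision=4,suppress=True)
d=onz("top",(249.15,148.45),.135); s=onz("top",(257.15,158.85),.055); s0=onz("top",(258.04,170.1),.055)
u=np.array([np.cos(.11),np.sin(.11),0]); v=np.array([-u[1],u[0],0])
print(d,s,(d-s)@u,(d-s)@v,(s-s0)@u,(s-s0)@v, (d-[.677,.157,0])@u,(d-[.677,.157,0])@v,(s-[.677,.157,0])@u)
x0,y0,S=225,125,10
b=cv2.imread("pics/t2.png"); im=cv2.resize(b[y0:y0+60,x0:x0+80],None,fx=S,fy=S,interpolation=cv2.INTER_CUBIC)
t=np.linspace(0,6.283,80)
for r,z,c in((.017,.135,(0,0,255)),(.019,.15,(0,255,255)),(.019,.18,(0,255,0))):
    P=np.array([d[0]+r*np.cos(t),d[1]+r*np.sin(t),0*t+z]).T
    cv2.polylines(im,[(((proj("top",P)-[x0,y0])+.5)*S-.5).round().astype(np.int32)],True,c,1)
P=np.array([s[0]+.0125*np.cos(t),s[1]+.0125*np.sin(t),0*t+.055]).T
cv2.polylines(im,[(((proj("top",P)-[x0,y0])+.5)*S-.5).round().astype(np.int32)],True,(255,0,255),1)
cv2.imwrite("pics/o3.png",im)
```

```text
[0.7614 0.1693 0.135 ] [0.7587 0.1664 0.055 ] 0.003014174802631507 0.002560167144867322 0.023916338764164276 -0.0010924073804842347 0.0852640940629569 0.002966783414892078 0.08224991926032539
```

View pics/o3.png

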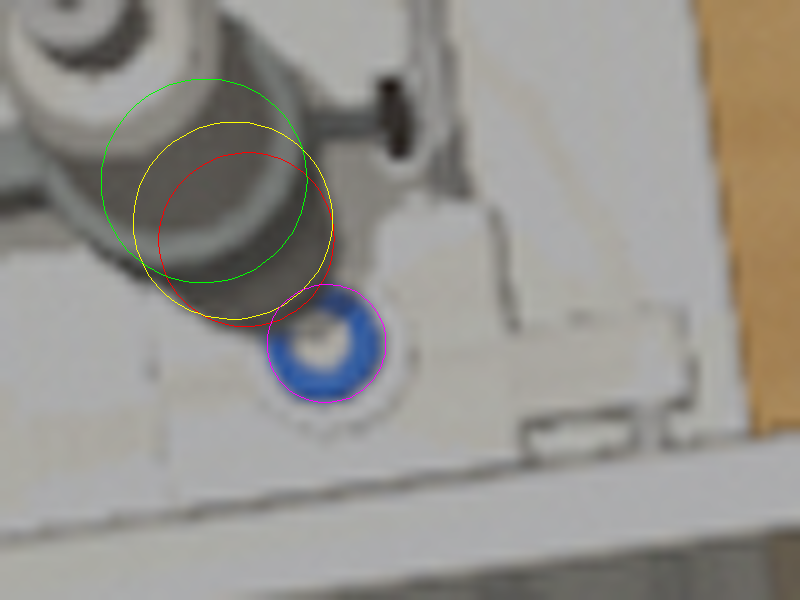

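View pics/e4.png

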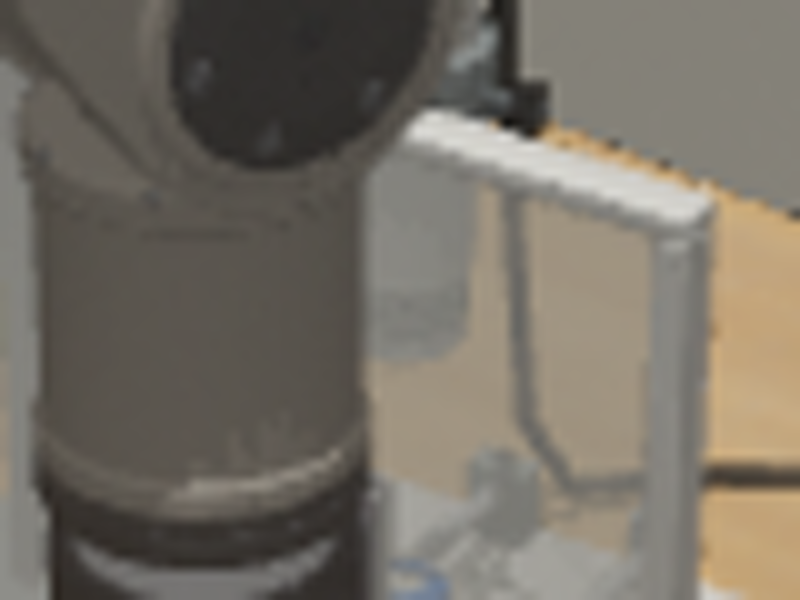

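Request:
apply_moves(series="0 0 0 0 0 -0.0015 0.2;0 0 0 0 0 -0.0015 0.2;0 0 0 0 0 -0.0015 0.75;0 0 0 0 0 -0.0015 0.75;0 0 0 0 0 -0.0015 0.75;0 0 0 0 0 -0.0015 0.75;0 0 0 -0.06 0 0 0.75;0 0 0 -0.12 0 0 0.75;0 0 0 -0.12 0.12 0.03 0.75;0 0 0 -0.12 0.15 0.05 0.75;0 0 0 -0.12 0.15 0.05 0.75")

```text
clock: 5.75
tcp_pos: [0.5405, -0.0777, 0.1388]
orientation: [2.168, 0.112, -2.167]
contact_force: [0.8, -0.1, 0.7]
grip_width: 0.0641
```

```bash
python3 st.py .412 -.244 .15 .685
python3 - <<'E'
from h import *
def e(im): 
    c=cv2.createCLAHE(4,(2,2)); return cv2.merge([c.apply(x) for x in cv2.split(im)])
a=grab_frame("scene");b=grab_frame("top")
cv2.imwrite("pics/s3.png",a);cv2.imwrite("pics/t3.png",b)
cv2.imwrite("pics/e5.png",cv2.resize(e(b[125:185,225:305]),None,fx=10,fy=10,interpolation=cv2.INTER_CUBIC))
cv2.imwrite("pics/e6.png",cv2.resize(e(a[150:225,280:360]),None,fx=8,fy=8,interpolation=cv2.INTER_CUBIC))
E
```

```text
5.75 [ 0.5405 -0.0777  0.1388] axes [[0.0, -0.001, -1.0], [0.104, -0.995, 0.001], [-0.995, -0.104, -0.0]] j [-0.5792  0.4844  0.7949  1.9907 -0.4569  0.8514 -0.9989] F [ 0.8046 -0.0954  0.6869] w 0.06413347988956382
[-0.581   0.     -0.0007 -0.0112  0.1521  0.1451]
```

View pics/e5.png

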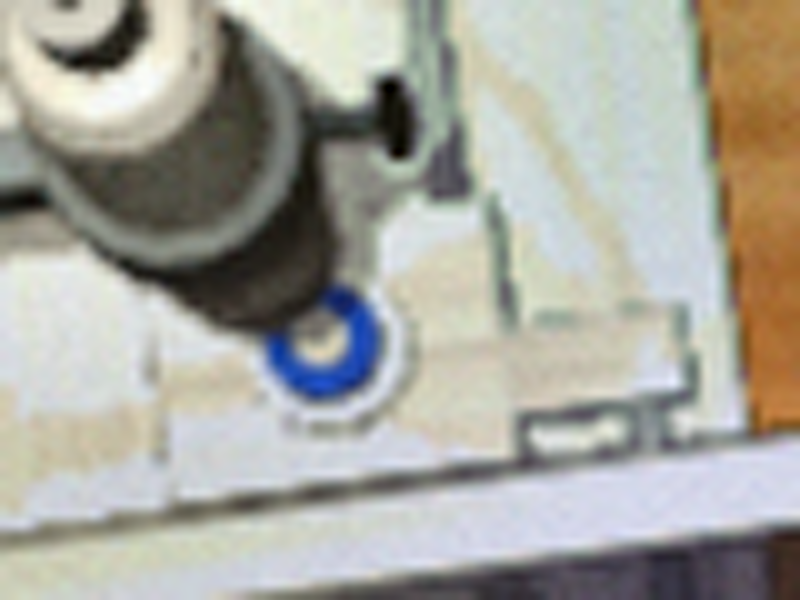

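View pics/e6.png

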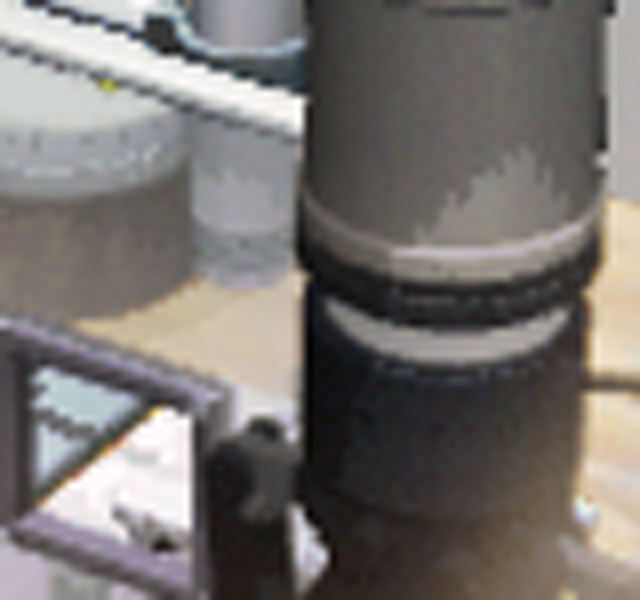

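View pics/t3.png

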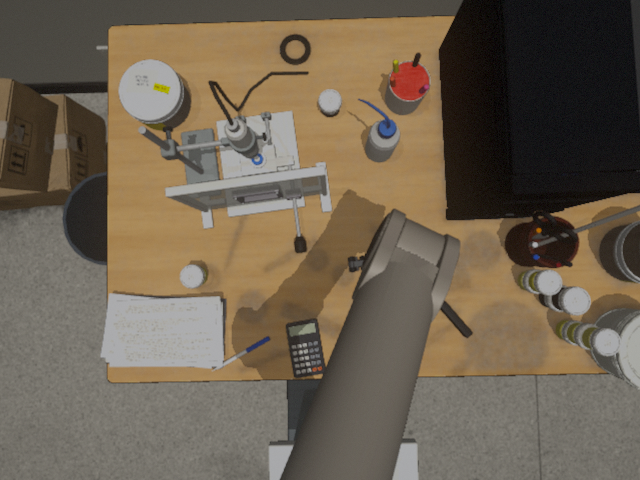

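Request:
apply_moves(series="-0.581 0 0 -0.011 0.144 0.132 0.75;-0.581 0 0 -0.011 0.144 0.132 0.75;-0.581 0 0 -0.011 0.144 0.132 0.75;-0.581 0 0 -0.011 0.144 0.132 0.75;-0.581 0 0 -0.011 0.144 0.132 0.75;-0.581 0 0 -0.011 0.144 0.132 0.75")

```text
clock: 6.6
tcp_pos: [0.4274, -0.2299, 0.1491]
orientation: [1.822, 0.656, -1.822]
contact_force: [0.0, -0.5, 0.4]
grip_width: 0.0638
```

```bash
python3 st.py .4236 -.2345 .024 .685
python3 - <<'E'
from h import *
def e(im): 
    c=cv2.createCLAHE(4,(2,2)); return cv2.merge([c.apply(x) for x in cv2.split(im)])
a=grab_frame("scene")
cv2.imwrite("pics/s4.png",a)
cv2.imwrite("pics/e7.png",cv2.resize(e(a[150:225,280:360]),None,fx=8,fy=8,interpolation=cv2.INTER_CUBIC))
crop(a,280,150,360,225,"e8.png",8)
crop(a,240,250,400,390,"e9.png",4)
E
```

```text
6.6 [ 0.4274 -0.2299  0.1491] axes [[-0.0, 0.0, -1.0], [0.637, -0.771, -0.0], [-0.771, -0.637, -0.0]] j [-0.2147  0.327   0.7017  2.1141 -0.2946  0.7963 -0.2105] F [ 0.002  -0.5431  0.3608] w 0.06382658027448125
[ 0.0059 -0.0001  0.0003  0.1251  0.0012  0.0059]
```

View pics/e7.png

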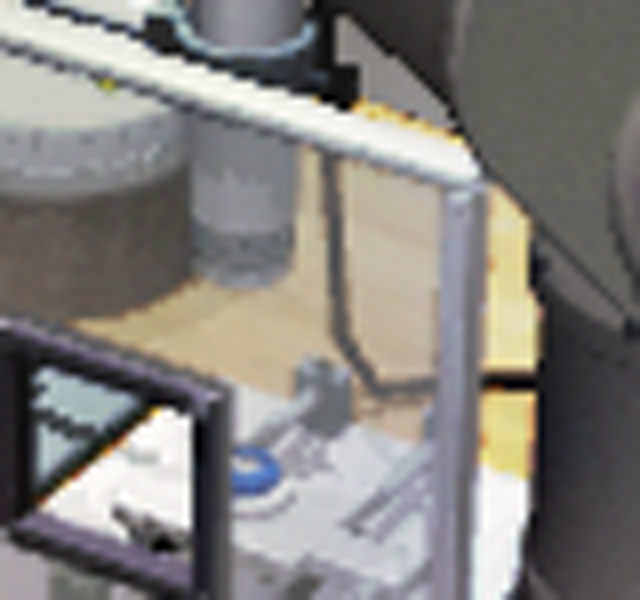

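View pics/e9.png

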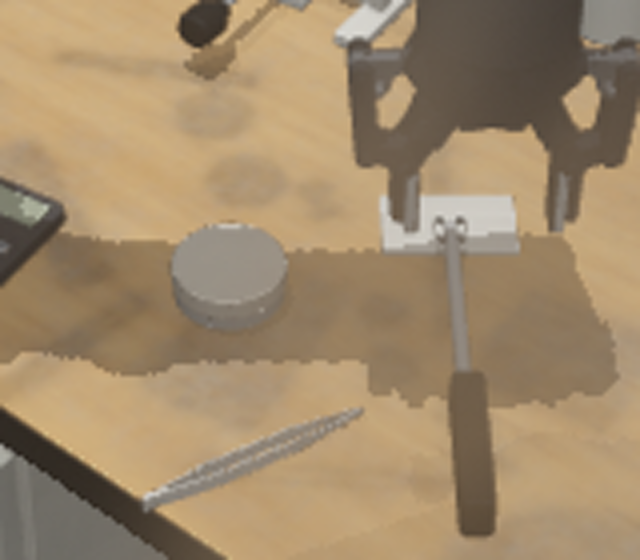

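Run:
```python
from h import *
np.set_printoptions(precision=4,suppress=True)
u=np.array([np.cos(.11),np.sin(.11),0]); v=np.array([-u[1],u[0],0]); o=np.array([.677,.157,0])
for n,a,b in(("scene",(309.9,182.3),(309.8,208.5)),("top",(249.15,148.45),(257.1,158.7))):
    d=onz(n,a,.135);s=onz(n,b,.055); print(n,d,s,(d-s)@u,(d-s)@v,'abs',(d-o)@u,(d-o)@v,(s-o)@u,(s-o)@v)
    print(proj(n,[s,s+u*.01,s+v*.01])-proj(n,s))
```

```text
scene [0.7593 0.1694 0.135 ] [0.7536 0.1644 0.055 ] 0.006194774924507864 0.004391656164681744 abs 0.0831234833714793 0.0033385063989101135 0.07692870844697143 -0.0010531497657716303
[[ 0.      0.    ]
 [ 1.9413 -1.5987]
 [-2.9808 -1.073 ]]
top [0.7614 0.1693 0.135 ] [0.759  0.1665 0.055 ] 0.002684002232645156 0.0024952327561556594 abs 0.0852640940629569 0.002966783414892078 0.08258009183031174 0.00047155065873641914
[[ 0.      0.    ]
 [-0.5866 -4.6655]
 [-4.715   0.6364]]
```

Run:
```python
from h import *
np.set_printoptions(precision=1,suppress=True,linewidth=200)
g=cv2.cvtColor(cv2.imread("pics/top0.png"),cv2.COLOR_BGR2GRAY)
print(g[142:166,236:266])
b=cv2.imread("pics/t3.png"); print((b[150:168,248:268,0].astype(int)-b[150:168,248:268,2]))
```

```text
[[ 79  79  80  80  81  80  81  80  80  79  77  79  79  76  82  97 108 104  78  55  62  97 120 122 120 121 122 132 142 144]
 [ 78  79  78  79  81  81  83  79  77  80  80  79  77  79  92 109 111  99  63  57  60  93 122 123 122 121 121 124 125 124]
 [ 76  78  78  79  79  79  81  80  79  80  79  81  78  84 102 113 109  87  55  57  61  89 114 121 122 121 123 123 124 135]
 [ 76  79  77  79  78  76  79  78  80  79  79  80  83  97 111 109  95  68  58  55  62  79 107 120 122 121 122 122 136 155]
 [ 80  75  74  79  79  77  76  78  79  80  82  94 103 108 110  96  71  58  58  58  65  74 102 122 122 122 122 123 141 163]
 [ 99  89  84  81  77  77  80  80  83  86  93 106 111 109  98  71  57  58  56  62  66  68  96 122 124 122 122 135 154 164]
 [116 110 105 104  94  96  98 103 107 110 111 117 111  97  72  56  56  57  61  65  66  67  85 112 125 122 120 140 165 163]
 [113 117 115 115 113 112 115 118 120 118 115 102  87  71  58  57  58  58  61  70  70  71  78 106 123 122 122 142 164 164]
 [ 83  90  98 108 113 116 112 107 106  99  84  68  58  59  59  59  58  61  69  70  74  69  80 109 123 123 120 143 16
[... 2647 characters left out ...]
13  94 102  68   8   2  -1  -8  -7]
 [ -5  -3   2  26 107  97  45   7  -8 -10  -2  39 102 103  54   7   2   0  -9  -8]
 [ -9  -4   3  18  79 104  91  55  30  29  45  89 105  94  27   5   2  -1  -9 -10]
 [ -8  -7  -2   8  30  82 109 104  99  96 105 104 101  65  12   2   1  -3  -9  -9]
 [ -9  -9  -5   2   7  31  89 104 110 108 103  91  59  19   3   2   0  -8  -9  -9]
 [ -8  -9  -5   0   2   6  19  43  75  67  55  25   5   4   1   1  -5  -9  -8  -8]
 [ -4  -3  -2   0   1   2   3   7   6   7   6   5   2   2   0  -6  -8  -8  -8  -6]
 [  0   1   2   0  -1   1   2   2   3   2   3   2   1  -1  -4  -8  -9  -8  -8  -7]
 [  2   0   2   2   1   0   1   0  -1  -1  -2  -4  -4  -3  -1  -2  -4  -9  -9 -10]]
```

Run:
```python
from h import *
np.set_printoptions(precision=4,suppress=True,linewidth=220)
u=np.array([np.cos(.11),np.sin(.11),0]); v=np.array([-u[1],u[0],0]); o=np.array([.677,.157,0])
for n,a,b in(("top",(249.7,149.0),(256.7,158.7)),):
    d=onz(n,a,.135);s=onz(n,b,.055); print(n,d,s,(d-s)@u,(d-s)@v,'abs',(d-o)@u,(d-o)@v,(s-o)@u,(s-o)@v)
g=cv2.imread("pics/s4.png"); print((g[202:216,305:320,0].astype(int)-g[202:216,305:320,2]))
g=cv2.cvtColor(cv2.imread("pics/s4.png"),cv2.COLOR_BGR2GRAY); print(g[174:190,300:321])
```

```text
top [0.7603 0.1683 0.135 ] [0.7591 0.1674 0.055 ] 0.0013571939852747418 0.0007363672777303929 abs 0.08405101708478352 0.0020420582402240076 0.08269382309950876 0.001305690962493614
[[-3 -3 -5 -6 -7 -8 -8 -7 -6 -5 -5 -5 -6 -5 -5]
 [-3 -3 -4 -7 -7 -8 -7 -6 -6 -6 -6 -6 -6 -5 -5]
 [-4 -3 -4 -6 -7 -7 -7 -6 -7 -6 -6 -7 -7 -6 -7]
 [-4 -3 -5 -7 -6 -3 -2 -5 -6 -8 -7 -7 -7 -8 -8]
 [-4 -4 -4 -5  8 14 15 20  9 -7 -7 -7 -7 -8 -7]
 [-4 -3 -5 -7 -6 -5 -3 10 17  3 -7 -8 -7 -7 -6]
 [-3 -3 -5 -5  1 -8 -5 15 34 27 -5 -8 -7 -7 -7]
 [-3 -3 -5 -2 22 21 29 33 35 24 -5 -8 -7 -7 -7]
 [-3 -4 -5 -3 21 25 31 24 19  6 -8 -8 -7 -8 -7]
 [-4 -4 -5 -4 14 18 20 15  3 -7 -8 -7 -8 -8 -7]
 [-3 -4 -5 -6 -2 -3 -2 -6 -7 -8 -8 -7 -8 -8 -7]
 [-4 -4 -5 -6 -5 -7 -6 -6 -7 -7 -7 -7 -7 -7 -8]
 [-4 -4 -5 -7 -7 -7 -8 -8 -7 -8 -7 -8 -7 -8 -7]
 [-4 -4 -5 -7 -7 -7 -8 -7 -7 -7 -8 -7 -7 -7 -8]]
[[125 124 125 126 137 139 140 141 141 142 142 141 140 138 135 135 135 144 154 151 131]
 [125 123 124 127 137 140 140 141 141 142 141 141 140 139 135 135 135 144 154 151 130]
 [125 124 124 125 139 139 140 141 141 142 142 141 140 139 137 136 136 15
[... 446 characters left out ...]
51]
 [125 125 124 124 128 130 129 132 133 133 133 133 132 128 128 129 140 155 156 156 151]
 [126 125 123 124 130 134 136 135 133 129 129 129 130 132 135 135 141 155 155 155 150]
 [126 125 123 123 131 135 140 137 136 136 137 140 136 136 138 142 154 155 155 154 151]
 [126 125 127 135 136 149 145 139 139 142 143 142 140 140 145 153 156 155 154 154 152]
 [126 131 137 151 151 152 151 150 149 144 146 146 152 152 152 154 154 155 155 155 152]
 [137 150 151 153 153 153 152 153 152 151 154 154 154 154 154 153 153 153 155 155 153]
 [151 152 153 153 152 153 153 153 155 155 155 155 155 155 154 153 154 153 154 154 152]
 [151 153 152 153 152 153 153 156 157 156 156 156 156 155 154 154 154 154 153 153 151]]
```

Request:
apply_moves(series="0.006 0 0 0.06 0.001 0.006 0.75;0.006 0 0 0.11 0.001 0.006 0.75;0.006 0 0 0.135 0.001 0.006 0.75;0.006 0 0 0.143 0.001 0.006 0.75;0.006 0 0 0.143 0.001 0.006 0.75")

```text
clock: 7.28
tcp_pos: [0.4227, -0.2357, 0.0063]
orientation: [1.826, 0.65, -1.826]
contact_force: [1.3, -0.9, 0.3]
grip_width: 0.0641
```

```bash
python3 st.py .4236 -.2345 .006 .685
python3 - <<'E'
from h import *
a=grab_frame("scene")
crop(a,310,280,410,390,"g1.png",5)
E
```

```text
7.275 [ 0.4227 -0.2357  0.0063] axes [[-0.0, 0.0, -1.0], [0.632, -0.775, -0.0], [-0.775, -0.632, 0.0]] j [-0.0042  0.5792  0.4814  2.1843 -0.5588  0.4983  0.0234] F [ 1.2698 -0.8975  0.2928] w 0.06414503762177283
[-0.0011  0.0002  0.0002  0.0003 -0.0003 -0.0014]
```

View pics/g1.png

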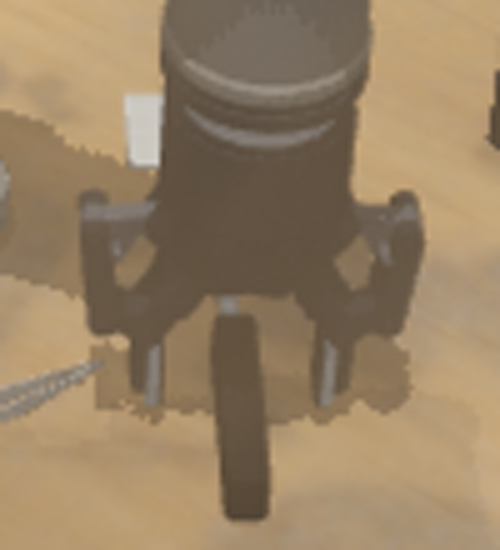

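Request:
apply_moves(series="0 0 0 0 0 0 0.05;0 0 0 0 0 0 0.05;0 0 0 0 0 0 0.05;0 0 0 0 0 0 0.05;0 0 0 0 0 0 0.05;0 0 0 0 0 0 0.05;0 0 0 0 0 0 0.05;0 0 0 0 0 0 0.05", force=70)

```text
clock: 8.32
tcp_pos: [0.4227, -0.2362, 0.0072]
orientation: [1.828, 0.649, -1.825]
contact_force: [-0.8, 1.4, 8.8]
grip_width: 0.0166
```

```bash
python3 st.py .4236 -.2345 .006 .685
python3 - <<'E'
from h import *
a=grab_frame("scene");crop(a,310,280,410,390,"g2.png",5)
b=grab_frame("top"); cv2.imwrite("pics/t5.png",b); crop(b,370,220,490,340,"g3.png",5)
E
```

```text
8.325 [ 0.4227 -0.2362  0.0072] axes [[0.001, 0.0, -1.0], [0.631, -0.776, 0.001], [-0.776, -0.631, -0.001]] j [-0.0031  0.5773  0.4819  2.1846 -0.5591  0.4985  0.0243] F [-0.757   1.4362  8.812 ] w 0.01661058624771948
[-0.002  -0.0012 -0.0008  0.0012 -0.0008 -0.0018]
```

View pics/g2.png

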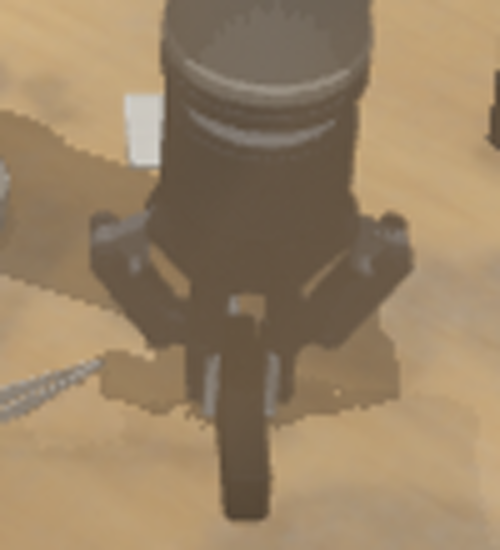

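View pics/g3.png

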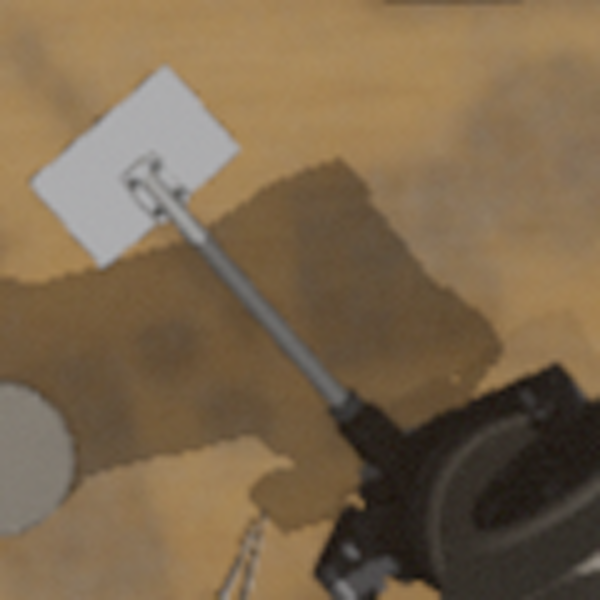

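```bash
cat > grip.py <<'E'
from pl import *
np.set_printoptions(precision=4,suppress=True)
c=[onz("top",(370+x/5-.4,220+y/5-.4),.003) for x,y in((165,66),(240,148),(103,268),(30,183))]
c=np.array(c); ctr=c.mean(0); ax=(c[0]+c[3]-c[1]-c[2]); ax/=np.linalg.norm(ax); ay=(c[3]+c[2]-c[0]-c[1]); ay/=np.linalg.norm(ay)
p,Rm,o=cur()
print("ctr",ctr,"ang ax",np.arctan2(ax[1],ax[0]),"ang ay-90",np.arctan2(ay[1],ay[0])-np.pi/2)
r=ctr-p; print("TCP->ctr angle",np.arctan2(r[1],r[0]),"len",np.linalg.norm(r[:2]), "tool heading",np.arctan2(-Rm[1,2],-Rm[0,2]))
print("in tool",Rm.T@(np.array([ctr[0],ctr[1],.0015])-p))
e1=onz("top",(370+347/5-.4,220+398/5-.4),.02)
print("grip front end->ctr", np.linalg.norm((ctr-e1)[:2]), "ang",np.arctan2(*(ctr-e1)[[1,0]]))
E
python3 grip.py
```

```text
ctr [ 0.5561 -0.1263  0.003 ] ang ax 0.6973595487208453 ang ay-90 0.6919670171140604
TCP->ctr angle 0.6891011454971936 len 0.17291942970637583 tool heading 0.6829931225104757
in tool [ 0.0059 -0.0011 -0.1729]
grip front end->ctr 0.13172599695665085 ang 0.699455680212185
```

```bash
cat > plan.py <<'E'
from pl import *
import sys
np.set_printoptions(precision=4,suppress=True)
O=np.array([.677,.158,0]); TH=.11
CT=np.array([.0057,-.001,-.173])
u=np.array([np.cos(TH),np.sin(TH),0]); v=np.array([-u[1],u[0],0])
def pose(cu,cv,cz,phi,th=TH,ct=CT):
    ax=np.array([np.cos(th),np.sin(th),0])
    Rt=R.from_rotvec(ax*phi).as_matrix()@down(th+np.pi)
    C=O+cu*u+cv*v+np.array([0,0,cz]); return C-Rt@ct,Rt
def plate(p,Rm,ct=CT):
    C=p+Rm@ct-O; ax=-Rm[:,2]; zp=-Rm[:,0]
    return np.array([C@u,C@v,C[2]]), np.arctan2(ax[1],ax[0])-TH, np.arctan2(ax[2],np.hypot(*ax[:2])), np.arctan2(-zp@v,zp[2])
if __name__=="__main__":
    p,Rm,o=cur(); print(o['clock'],p,'j',o['joints'],'F',o['contact_force'],'M',o['moment'],'w',o['grip_width']); print("plate uvz, dyaw,pitch,roll",*plate(p,Rm))
    for a in sys.argv[1:]:
        t=list(map(float,a.split(','))); P,Q=pose(*t); print(t,"tcp",P,"rel",rel(p,Rm,P,Q))
E
python3 plan.py -- 2>/dev/null; python3 plan.py=-1 2>/dev/null; python3 plan.py "-.08,0,.2,0" "-.06,0,.1,.75"
```

```text
8.425 [ 0.4227 -0.2362  0.0072] j [-0.0031  0.5773  0.4819  2.1846 -0.559   0.4985  0.0243] F [-1.0424  1.0928  7.2301] M [0.1924 0.179  0.0928] w 0.016850945907458347
plate uvz, dyaw,pitch,roll [-0.1512 -0.2693  0.0017] 0.5729931225104757 0.00115380564060452 -2.452940803208155e-05
8.425 [ 0.4227 -0.2362  0.0072] j [-0.0031  0.5773  0.4819  2.1846 -0.559   0.4985  0.0243] F [-1.0424  1.0928  7.2301] M [0.1924 0.179  0.0928] w 0.016850945907458347
plate uvz, dyaw,pitch,roll [-0.1512 -0.2693  0.0017] 0.5729931225104757 0.00115380564060452 -2.452940803208155e-05
[-0.08, 0.0, 0.2, 0.0] tcp [0.4256 0.1292 0.2057] rel [ 0.573  -0.0013 -0.0004 -0.1985 -0.2815 -0.2332]
[-0.06, 0.0, 0.1, 0.75] tcp [0.4459 0.1278 0.1035] rel [ 0.5461  0.2135 -0.7294 -0.0963 -0.2676 -0.2479]
```

Request:
apply_moves(series="0 0 0 -0.05 0 0 0.05;0 0 0 -0.11 0 0 0.05;0 0 0 -0.17 0 0 0.05;0.15 0 0 -0.198 -0.05 -0.04 0.05;0.3 0 0 -0.198 -0.1 -0.08 0.05;0.45 0 0 -0.198 -0.15 -0.12 0.05;0.573 0 0 -0.198 -0.2 -0.16 0.05;0.573 0 0 -0.198 -0.25 -0.2 0.05;0.573 0 0 -0.198 -0.281 -0.233 0.05;0.573 0 0 -0.198 -0.281 -0.233 0.05")

```text
clock: 9.68
tcp_pos: [0.425, 0.1313, 0.2046]
orientation: [2.165, 0.122, -2.165]
contact_force: [0.8, 0.1, 0.2]
grip_width: 0.0168
```

```bash
python3 plan.py  "-.07,0,.12,.75"
python3 - <<'E'
from h import *
a=grab_frame("scene");cv2.imwrite("pics/s6.png",a)
b=grab_frame("top"); cv2.imwrite("pics/t6.png",b)
E
```

```text
9.675 [0.425  0.1313 0.2046] j [-1.0676  0.1338  0.6958  2.1452 -0.1112  0.8958 -1.7664] F [0.7784 0.0919 0.1955] M [-0.1038  0.0421 -0.0308] w 0.01675969840060442
plate uvz, dyaw,pitch,roll [-0.0804  0.0023  0.199 ] 0.0009676784701772856 0.00030833261510001603 0.0012226653042477864
[-0.07, 0.0, 0.12, 0.75] tcp [0.436  0.1267 0.1235] rel [ 0.001   0.0001 -0.7488  0.0811  0.0059 -0.0104]
```

View pics/s6.png

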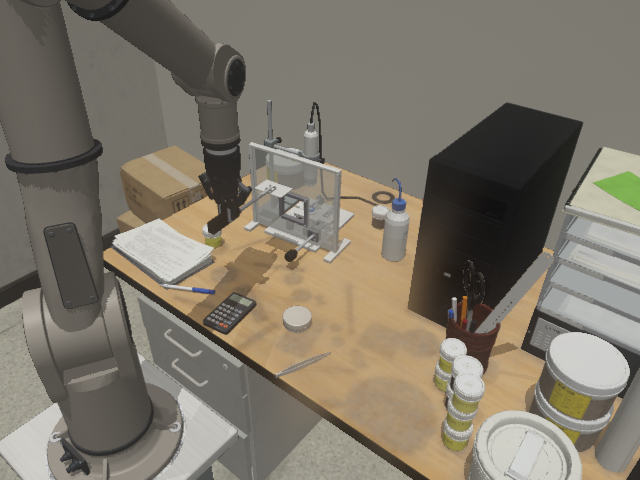

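View pics/t6.png

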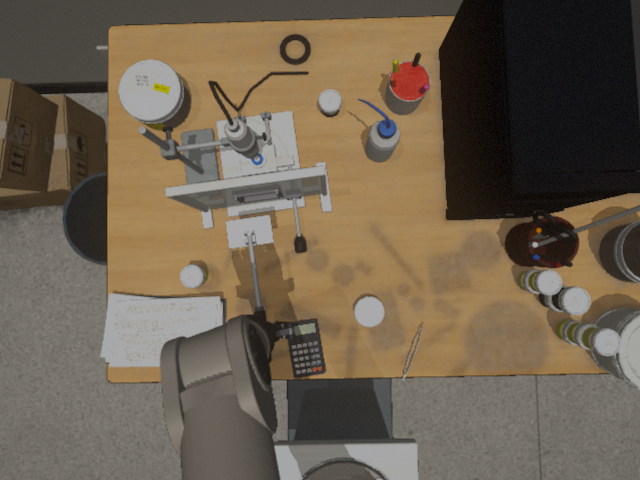

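Request:
apply_moves(series="0 0 -0.18 0.02 0.002 -0.004 0.05;0 0 -0.36 0.04 0.004 -0.008 0.05;0 0 -0.54 0.06 0.006 -0.01 0.05;0 0 -0.7 0.081 0.006 -0.01 0.05;0 0 -0.749 0.081 0.006 -0.01 0.05;0 0 -0.749 0.081 0.006 -0.01 0.05")

```text
clock: 10.52
tcp_pos: [0.436, 0.1198, 0.1213]
orientation: [-1.774, -0.801, 1.854]
contact_force: [0.1, -0.6, -1.9]
grip_width: 0.0165
```

```bash
python3 plan.py  "-.07,0,.1,.75" "0,0,.1,.75"
python3 - <<'E'
from h import *
a=grab_frame("scene");cv2.imwrite("pics/s7.png",a); crop(a,200,120,360,260,"s7c.png",5)
b=grab_frame("top"); cv2.imwrite("pics/t7.png",b); crop(b,200,150,340,290,"t7c.png",4.2)
E
```

```text
10.525 [0.436  0.1198 0.1213] j [-0.3065  0.5013  0.4831  2.2065 -1.1097  1.1258 -0.4749] F [ 0.0716 -0.5769 -1.9065] M [-0.9038 -0.0012 -0.0116] w 0.01653109937402565
plate uvz, dyaw,pitch,roll [-0.0707 -0.0084  0.117 ] -0.008643172169416319 -0.004746572633657143 0.746778760145556
[-0.07, 0.0, 0.1, 0.75] tcp [0.436  0.1267 0.1035] rel [-0.0096 -0.0024 -0.0032  0.0177  0.007  -0.0008]
[0.0, 0.0, 0.1, 0.75] tcp [0.5056 0.1344 0.1035] rel [-0.0096 -0.0024 -0.0032  0.0179  0.0064 -0.0708]
```

View pics/s7c.png

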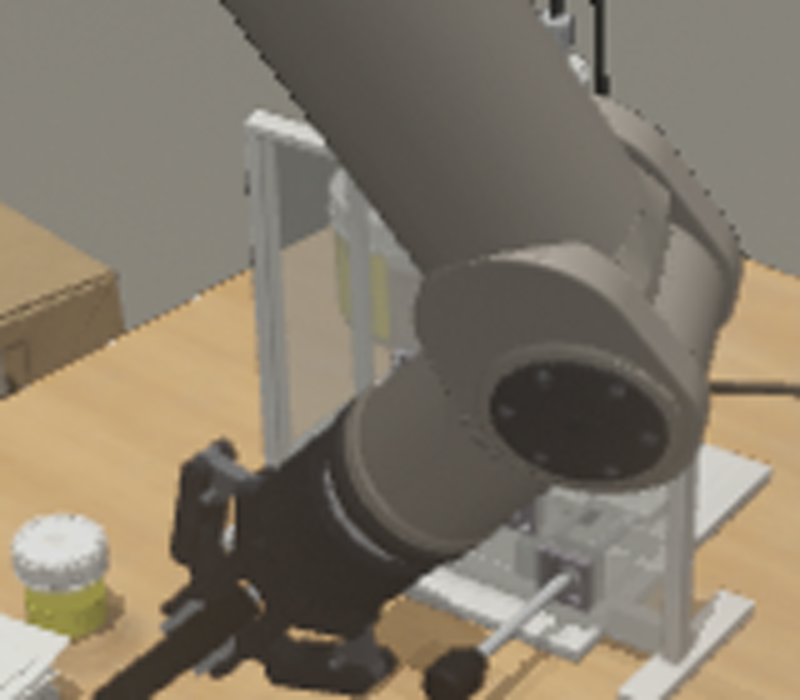

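View pics/t7c.png

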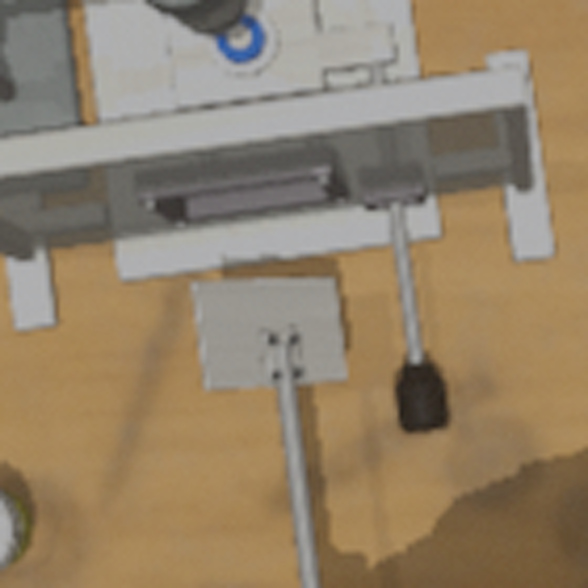

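```bash
cat > pf.py <<'E'
from plan import *
from scipy.optimize import least_squares
def fitplate(uv,n="top"):
    """uv: corners order far-left, far-right, near-right, near-left"""
    p,Rm,o=cur(); xp,yp,zp=-Rm[:,2],-Rm[:,1],-Rm[:,0]
    loc=np.array([[.025,.04],[.025,-.04],[-.025,-.04],[-.025,.04]])
    def pts(q,):
        Rz=R.from_euler('z',q[2]).as_matrix(); C=p+Rm@CT+q[0]*u+q[1]*v
        return np.array([C+Rz@(a*xp+b*yp) for a,b in loc])
    f=lambda q:(proj(n,pts(q))-uv).ravel()
    s=least_squares(f,[0,0,0]); print("meas-pred du,dv,dyaw",s.x,"res",f(s.x).reshape(-1,2).round(1).tolist())
E
python3 - <<'E'
from pf import *
s=4.2
fitplate(np.array([(193,284),(340,275),(347,380),(207,390)])/s+np.array([200,150])-.5+.5/s)
E
```

```text
meas-pred du,dv,dyaw [-0.0016 -0.0031 -0.0028] res [[0.3, -0.7], [-0.9, 0.4], [0.5, 0.1], [0.0, 0.2]]
```

```bash
cat > ov2.py <<'E'
from pf import *
def ov(img,n,win,name,s,du=0,dv=0,O2=None):
    x0,y0,x1,y1=win; im=cv2.resize(img[y0:y1,x0:x1],None,fx=s,fy=s,interpolation=cv2.INTER_CUBIC)
    def pl(P,c): cv2.polylines(im,[(((proj(n,P)-[x0,y0])+.5)*s-.5).round().astype(np.int32)],True,c,1,cv2.LINE_AA)
    OO=O if O2 is None else O2
    st=lambda a,b,c:OO+a*u+b*v+np.array([0,0,c])
    for x in(-.007,.007):
        for a,b in((.045,.043),(.035,.033)): pl([st(x,i*a,.1+j*b) for i,j in((1,1),(1,-1),(-1,-1),(-1,1))],(255,0,255) if x<0 else (255,255,0))
    pl([st(a,b,.253) for a,b in((-.004,-.136),(.004,-.136),(.004,.136),(-.004,.136))],(0,200,0))
    p,Rm,o=cur(); xp,yp,zp=-Rm[:,2],-Rm[:,1],-Rm[:,0]; C=p+Rm@CT+du*u+dv*v
    pl([C+a*xp+b*yp for a,b in((.025,.04),(.025,-.04),(-.025,-.04),(-.025,.04))],(0,0,255))
    t=np.linspace(0,6.28,50)
    pl([st(.084+.017*np.cos(a),.017*np.sin(a),.135) for a in t],(0,255,255))
    cv2.imwrite("pics/"+name,im)
E
python3 - <<'E'
from ov2 import *
ov(cv2.imread("pics/t7.png"),"top",(190,140,340,250),"v1.png",5)
E
```

```text
(no output)
```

View pics/v1.png

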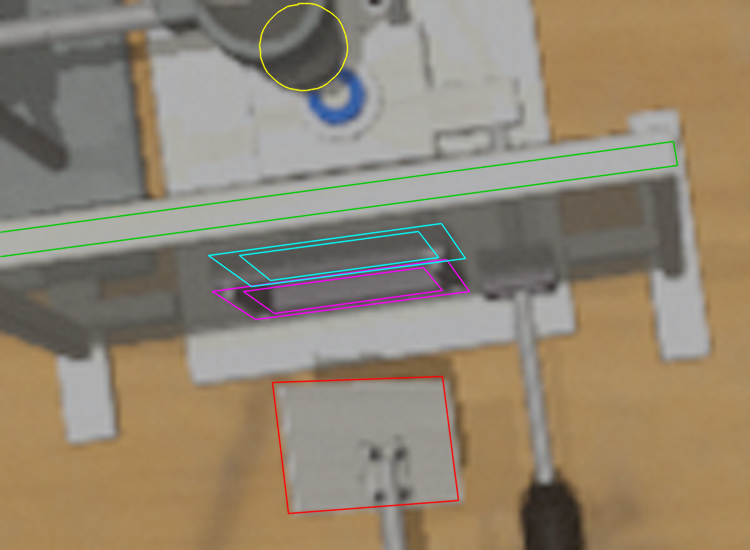

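```bash
python3 - <<'E'
from ov2 import *
b=cv2.imread("pics/t7.png")
c=b[185:207,225:295]; c=cv2.normalize(c,None,0,255,cv2.NORM_MINMAX)
cv2.imwrite("pics/v2.png",cv2.resize(c,None,fx=11,fy=11,interpolation=cv2.INTER_CUBIC))
print(cam("top"))
E
python3 - <<'E'
import sys; sys.path.insert(0,'.')
from ov2 import *
for x in(-.007,.007):
    P=[O+x*u+i*a*v+np.array([0,0,.1+j*bb]) for a,bb in((.045,.043),(.035,.033)) for i,j in((1,1),(-1,1),(-1,-1),(1,-1))]
    print(((proj("top",P)-[225,185]+.5)*11-.5).round())
E
```

```text
(array([[481.7347,   0.    , 325.1118],
       [  0.    , 481.7347, 236.9158],
       [  0.    ,   0.    ,   1.    ]]), array([ 2.1602, -2.2091,  0.0455]), array([0.0412, 0.5927, 1.0202]))
[[ 82. 145.]
 [596.  76.]
 [647. 145.]
 [177. 208.]
 [150. 146.]
 [546.  93.]
 [589. 145.]
 [219. 194.]]
[[ 72.  66.]
 [586.  -3.]
 [638.  72.]
 [168. 135.]
 [141.  67.]
 [536.  14.]
 [579.  71.]
 [210. 121.]]
```

View pics/v2.png

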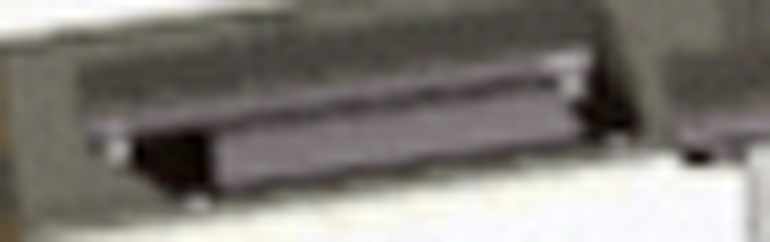

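Run:
```python
from ov2 import *
p=np.array([.425,.1313,.2046]); Rm=R.from_rotvec([2.165,.122,-2.165]).as_matrix()
xp,yp,zp=-Rm[:,2],-Rm[:,1],-Rm[:,0]; C=p+Rm@CT
P=[C+a*xp+b*yp for a,b in((.025,.04),(.025,-.04),(-.025,-.04),(-.025,.04))]
for n,f,w,s in(("scene","s6",(240,170,310,225),11),("top","t6",(215,205,285,260),11)):
    x0,y0,x1,y1=w; im=cv2.resize(cv2.imread(f"pics/{f}.png")[y0:y1,x0:x1],None,fx=s,fy=s,interpolation=cv2.INTER_CUBIC)
    q=((proj(n,P)-[x0,y0]+.5)*s-.5).round().astype(np.int32); print(q.tolist()); cv2.polylines(im,[q],True,(0,0,255),1); cv2.imwrite(f"pics/v_{n}.png",im)
```

```text
[[299, 100], [587, 200], [457, 298], [164, 193]]
[[172, 170], [660, 104], [699, 409], [209, 475]]
```

View pics/v_scene.png

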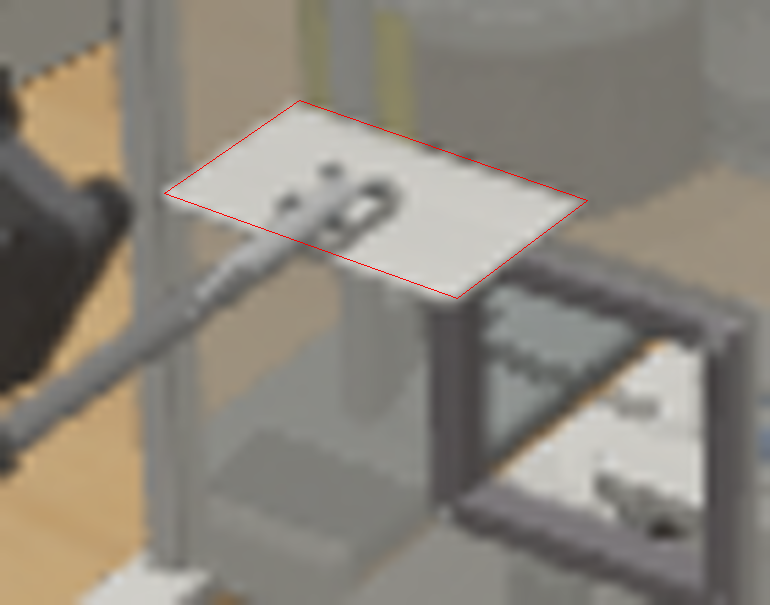

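View pics/v_top.png

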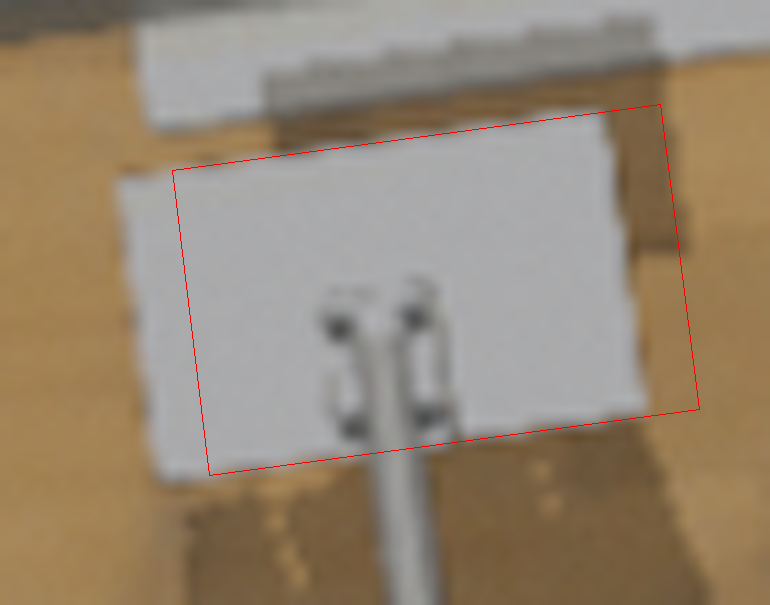

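Run:
```python
from ov2 import *
for i in range(3):
    o=get_obs(); print(o['clock'],o['tcp_pos'],o['orientation'],o['qvel'].round(3)); b=grab_frame("top")
    o=get_obs(); print(o['clock'],o['tcp_pos'],o['orientation']); a=grab_frame("scene")
cv2.imwrite("pics/t8.png",b); ov(b,"top",(200,140,340,250),"v3.png",5.5);
```

```text
10.625 [0.4361 0.1234 0.1233] [-1.7769 -0.8098  1.8563] [-0.051 -0.027 -0.006 -0.008 -0.003  0.005  0.004]
10.675 [0.4362 0.1245 0.1239] [-1.7777 -0.8136  1.8561]
10.725 [0.4362 0.1252 0.1242] [-1.7783 -0.8159  1.8559] [-0.015 -0.009 -0.001 -0.001 -0.007  0.005  0.009]
10.775 [0.4362 0.1255 0.1244] [-1.7784 -0.8172  1.8556]
10.825 [0.4362 0.1256 0.1244] [-1.7783 -0.8177  1.8554] [ 0.003  0.003 -0.     0.    -0.006  0.004  0.007]
10.875 [0.4362 0.1256 0.1244] [-1.7781 -0.8175  1.8552]
```

View pics/v3.png

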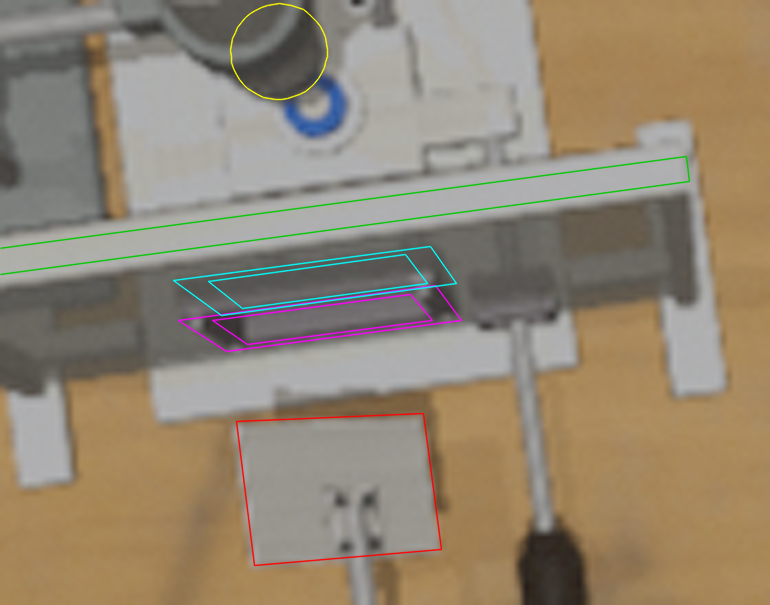

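```bash
python3 plan.py  "-.045,0,.1,.75" "-.02,0,.1,.75" ".038,0,.1,.75"
```

```text
10.925 [0.4362 0.1254 0.1242] j [-0.317   0.4954  0.4818  2.2053 -1.11    1.1261 -0.4751] F [-0.3276 -0.6909 -1.2738] M [-0.8479 -0.0621 -0.0317] w 0.016783337517977157
plate uvz, dyaw,pitch,roll [-0.07   -0.0009  0.121 ] 0.0028111763138397583 0.001801586800085676 0.748724263576499
[-0.045, 0.0, 0.1, 0.75] tcp [0.4608 0.1295 0.1035] rel [ 0.0033  0.0006 -0.0013  0.0161  0.0132 -0.0249]
[-0.02, 0.0, 0.1, 0.75] tcp [0.4857 0.1322 0.1035] rel [ 0.0033  0.0006 -0.0013  0.0161  0.0133 -0.0499]
[0.038, 0.0, 0.1, 0.75] tcp [0.5433 0.1386 0.1035] rel [ 0.0033  0.0006 -0.0013  0.0161  0.0134 -0.1079]
```

Request:
apply_moves(series="0.003 0 0 0.008 0.006 -0.01 0.05;0.003 0 0 0.016 0.013 -0.018 0.05;0.003 0 0 0.016 0.013 -0.025 0.05;0.003 0 0 0.016 0.013 -0.025 0.05;0.003 0 0 0.016 0.013 -0.025 0.05;0.003 0 0 0.016 0.013 -0.025 0.05")

```text
clock: 11.68
tcp_pos: [0.4608, 0.128, 0.1029]
orientation: [-1.774, -0.81, 1.854]
contact_force: [0.1, -0.4, -1.0]
grip_width: 0.0167
```

```bash
python3 plan.py ".038,0,.1,.75"
python3 - <<'E'
from ov2 import *
b=grab_frame("top"); ov(b,"top",(200,140,340,250),"v4.png",5.5); cv2.imwrite("pics/s9.png",grab_frame("scene"))
E
```

```text
11.675 [0.4608 0.128  0.1029] j [-0.3034  0.5649  0.4621  2.1583 -1.146   1.1256 -0.4595] F [ 0.1379 -0.4335 -1.0254] M [-0.8558 -0.04   -0.0067] w 0.016716319576907203
plate uvz, dyaw,pitch,roll [-0.0452 -0.002   0.0991] -0.002766662599608491 -0.001985000222398409 0.7490740650786208
[0.038, 0.0, 0.1, 0.75] tcp [0.5433 0.1386 0.1035] rel [-0.0034 -0.0004 -0.0009  0.0006 -0.0017 -0.0832]
```

View pics/v4.png

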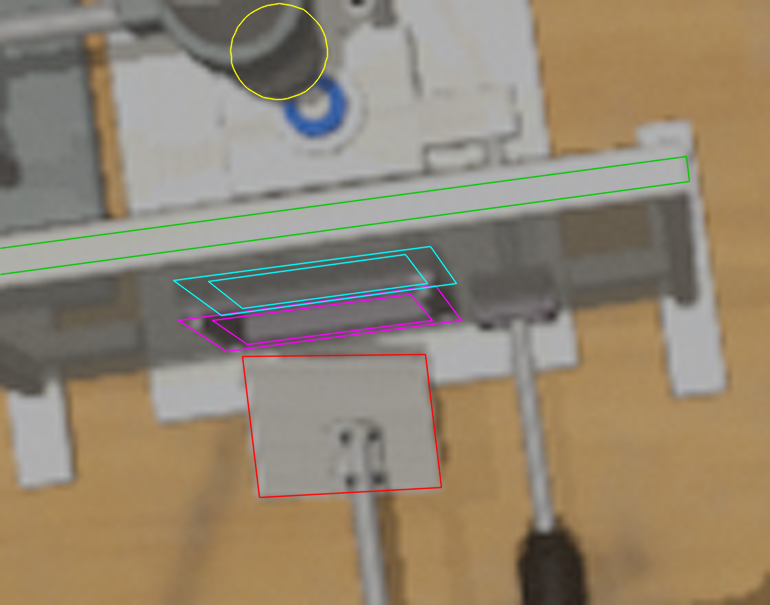

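View pics/s9.png

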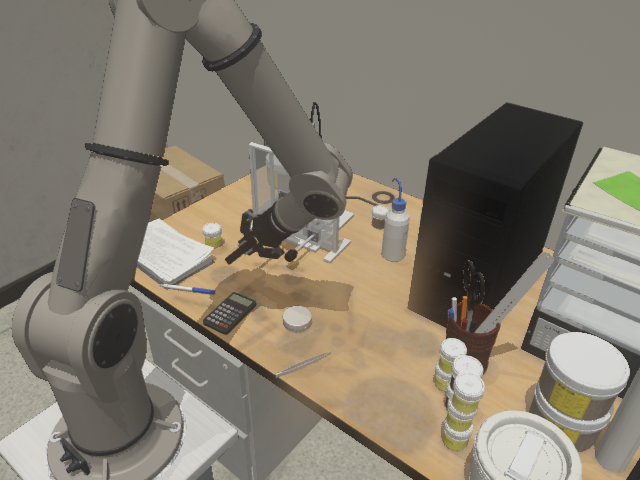

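Request:
apply_moves(series="-0.003 0 0 0.0005 -0.0015 -0.008 0.05;-0.003 0 0 0.0005 -0.0015 -0.018 0.05;-0.003 0 0 0.0005 -0.0015 -0.028 0.05;-0.003 0 0 0.0005 -0.0015 -0.035 0.05;-0.003 0 0 0.0005 -0.0015 -0.035 0.05;-0.003 0 0 0.0005 -0.0015 -0.035 0.05")

```text
clock: 12.52
tcp_pos: [0.4952, 0.1332, 0.1032]
orientation: [-1.776, -0.813, 1.855]
contact_force: [0.1, 0.8, -1.0]
grip_width: 0.0162
```

```bash
python3 plan.py ".038,0,.1,.75"
python3 - <<'E'
from ov2 import *
b=grab_frame("top"); ov(b,"top",(200,140,340,250),"v5.png",5.5);
E
```

```text
12.525 [0.4952 0.1332 0.1032] j [-0.3073  0.5998  0.4584  2.0816 -1.1448  1.1479 -0.5021] F [ 0.0571  0.7874 -1.027 ] M [-0.8895 -0.0555 -0.0266] w 0.016166633679274317
plate uvz, dyaw,pitch,roll [-0.0104 -0.0001  0.0996] -0.0002557019113578196 -0.0005491366043158302 0.7489920793191042
[0.038, 0.0, 0.1, 0.75] tcp [0.5433 0.1386 0.1035] rel [-0.0006  0.0002 -0.001  -0.0002 -0.0003 -0.0484]
```

View pics/v5.png

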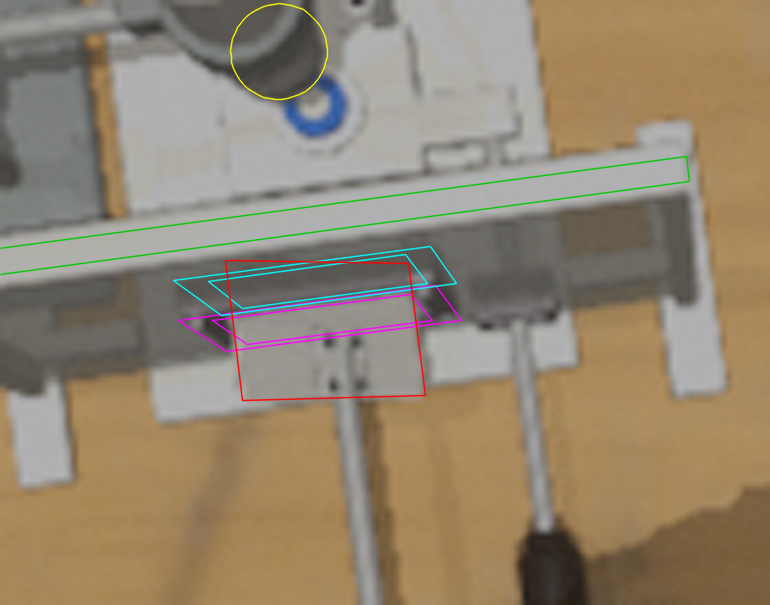

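Request:
apply_moves(series="0 0 -0.001 0 0 -0.01 0.05;0 0 -0.001 0 0 -0.02 0.05;0 0 -0.001 0 0 -0.03 0.05;0 0 -0.001 0 0 -0.04 0.05;0 0 -0.001 0 0 -0.048 0.05;0 0 -0.001 0 0 -0.048 0.05;0 0 -0.001 0 0 -0.048 0.05")

```text
clock: 13.45
tcp_pos: [0.5429, 0.1385, 0.1032]
orientation: [-1.775, -0.814, 1.854]
contact_force: [-0.1, 0.8, -1.4]
grip_width: 0.0168
```

```bash
python3 plan.py ".039,0,.1,.5" ".039,0,.1,.25" ".039,0,.098,0" ".084,0,.095,0"
python3 - <<'E'
from ov2 import *
b=grab_frame("top"); ov(b,"top",(200,120,340,250),"v6.png",5); cv2.imwrite("pics/s10.png",grab_frame("scene"))
E
```

```text
13.45 [0.5429 0.1385 0.1032] j [-0.306   0.6516  0.4554  1.9718 -1.143   1.1821 -0.5606] F [-0.1377  0.8103 -1.3767] M [-0.9028 -0.0425 -0.0098] w 0.01679102178726035
plate uvz, dyaw,pitch,roll [ 0.0375 -0.0001  0.0996] -0.00023253140928422567 -0.000578266977993349 0.7500165363991207
[0.039, 0.0, 0.1, 0.5] tcp [0.5442 0.1397 0.1045] rel [-0.0005  0.0003  0.25   -0.0002 -0.0017 -0.0015]
[0.039, 0.0, 0.1, 0.25] tcp [0.5441 0.1409 0.1053] rel [-0.0005  0.0004  0.5     0.0001 -0.0031 -0.0015]
[0.039, 0.0, 0.098, 0.0] tcp [0.5439 0.1423 0.1037] rel [-0.0004  0.0005  0.75    0.0021 -0.003  -0.0015]
[0.084, 0.0, 0.095, 0.0] tcp [0.5886 0.1472 0.1007] rel [-0.0004  0.0005  0.75    0.0043 -0.001  -0.0465]
```

View pics/v6.png

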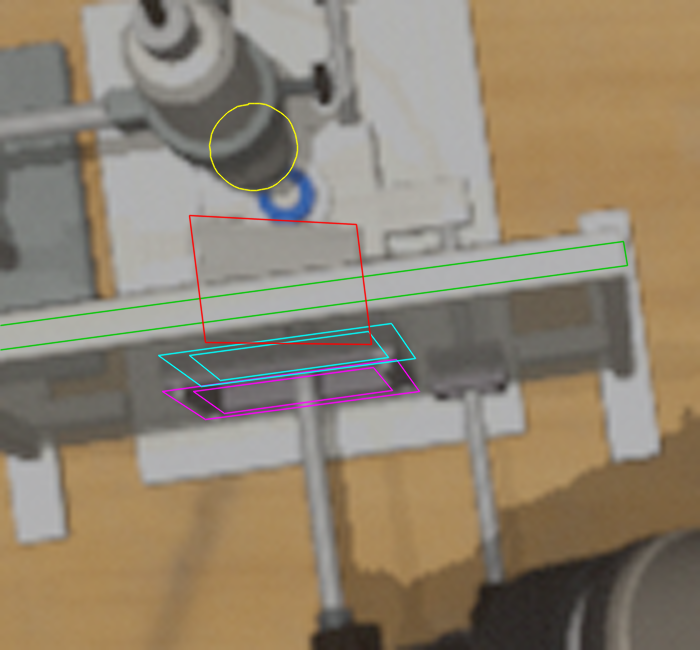

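View pics/s10.png

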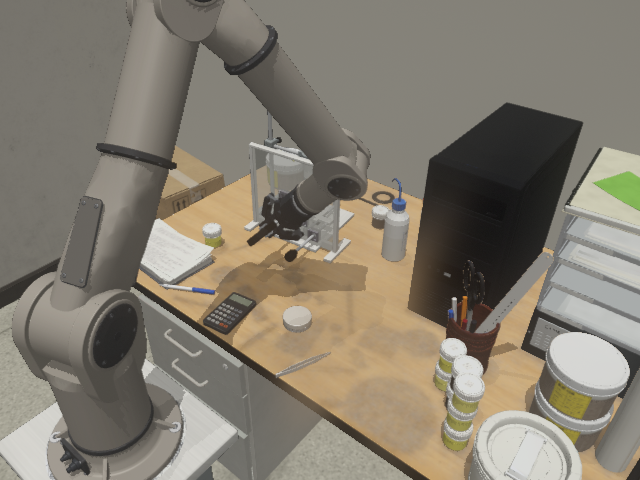

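Request:
apply_moves(series="0 0 0.07 0 -0.0005 -0.001 0.05;0 0 0.14 0 -0.001 -0.002 0.05;0 0 0.21 0 -0.0015 -0.002 0.05;0 0 0.28 0 -0.002 -0.002 0.05;0 0 0.35 0 -0.0022 -0.002 0.05;0 0 0.42 0 -0.0025 -0.002 0.05;0 0 0.49 0 -0.003 -0.002 0.05;0 0 0.56 0 -0.003 -0.002 0.05;0 0 0.63 0.001 -0.003 -0.002 0.05;0 0 0.7 0.0015 -0.003 -0.002 0.05;0 0 0.75 0.002 -0.003 -0.002 0.05;0 0 0.75 0.002 -0.003 -0.002 0.05")

```text
clock: 15.05
tcp_pos: [0.5441, 0.1438, 0.1036]
orientation: [2.163, 0.122, -2.165]
contact_force: [-0.4, -0.4, -1.7]
grip_width: 0.0167
```

Request:
apply_moves(series="0 0 0 0 0 0 0.05;0 0 0 0 0 0 0.05")

```text
clock: 15.3
tcp_pos: [0.5448, 0.1415, 0.1041]
orientation: [2.166, 0.118, -2.166]
contact_force: [1.2, -0.8, -0.6]
grip_width: 0.0166
```

```bash
python3 plan.py ".084,0,.095,0"
python3 - <<'E'
from ov2 import *
b=grab_frame("top"); ov(b,"top",(200,120,340,250),"v7.png",5); cv2.imwrite("pics/s11.png",grab_frame("scene"))
E
```

```text
15.3 [0.5448 0.1415 0.1041] j [-0.9745  0.5917  0.827   1.9759 -0.5903  0.8312 -1.279 ] F [ 1.2251 -0.7503 -0.5611] M [-0.0369  0.0538 -0.0055] w 0.0165580797678708
plate uvz, dyaw,pitch,roll [ 0.0398 -0.0012  0.0983] -0.0018944434699322832 -8.419694604362434e-05 0.0008064388341793188
[0.084, 0.0, 0.095, 0.0] tcp [0.5886 0.1472 0.1007] rel [-0.0019  0.0001  0.0008  0.0034 -0.001  -0.0442]
```

View pics/v7.png

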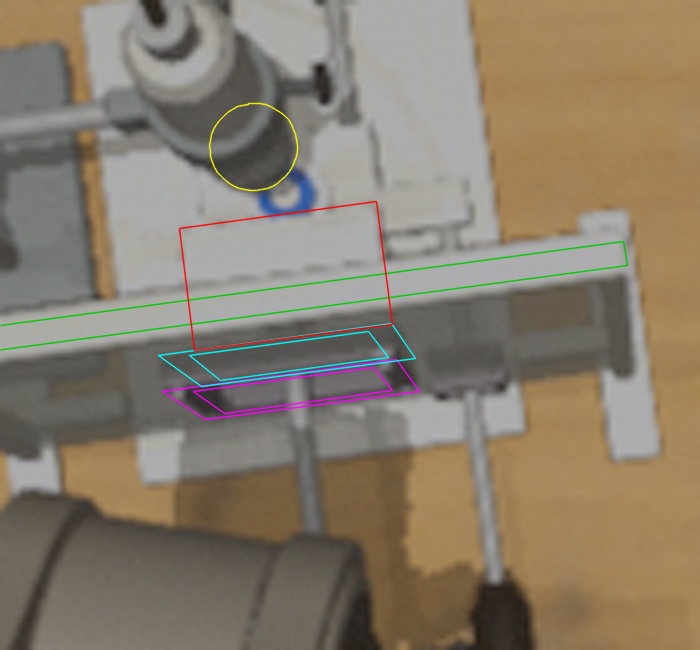

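View pics/s11.png

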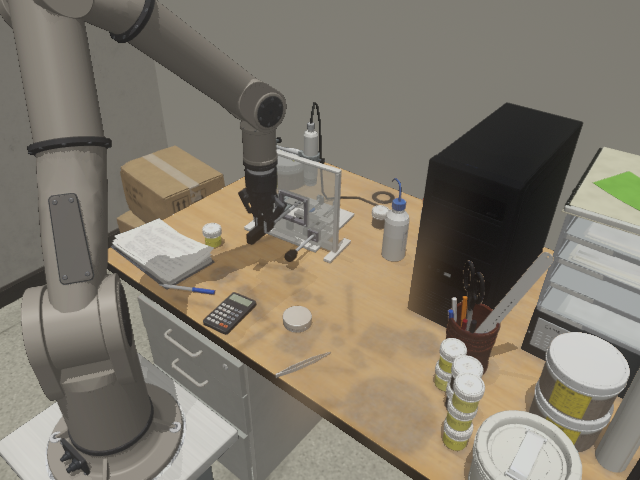

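Request:
apply_moves(series="-0.002 0 0 0.001 -0.0013 -0.008 0.05;-0.002 0 0 0.001 -0.0013 -0.016 0.05;-0.002 0 0 0.002 -0.0013 -0.024 0.05;-0.002 0 0 0.003 -0.0013 -0.032 0.05;-0.002 0 0 0.0034 -0.0013 -0.04 0.05;-0.002 0 0 0.0034 -0.0013 -0.0437 0.05;-0.002 0 0 0.0034 -0.0013 -0.0437 0.05;-0.002 0 0 0.0034 -0.0013 -0.0437 0.05;-0.002 0 0 0.0034 -0.0013 -0.0437 0.05;-0.002 0 0 0.0034 -0.0013 -0.0437 0.05")

```text
clock: 16.65
tcp_pos: [0.588, 0.1485, 0.1006]
orientation: [2.164, 0.121, -2.164]
contact_force: [0.0, 0.2, -0.5]
grip_width: 0.0165
```

```bash
python3 plan.py ".0835,0,.095,0"
python3 - <<'E'
from ov2 import *
b=grab_frame("top"); ov(b,"top",(200,120,340,250),"v8.png",5); a=grab_frame("scene"); cv2.imwrite("pics/s12.png",a); cv2.imwrite("pics/t12.png",b); crop(a,230,150,350,250,"s12c.png",6.5); crop(b,200,110,320,210,"t12c.png",6.5)
E
```

```text
16.65 [0.588  0.1485 0.1006] j [-0.918   0.6563  0.8027  1.8725 -0.6082  0.8761 -1.2708] F [ 0.0494  0.154  -0.5228] M [-0.0293  0.0273 -0.0223] w 0.01648134425141821
plate uvz, dyaw,pitch,roll [0.0835 0.0016 0.0949] 0.0018531034184972178 5.562859053714919e-06 0.00015131699348577946
[0.0835, 0.0, 0.095, 0.0] tcp [0.5882 0.1472 0.1007] rel [ 0.0019 -0.      0.0002 -0.0001  0.0013  0.    ]
```

View pics/v8.png

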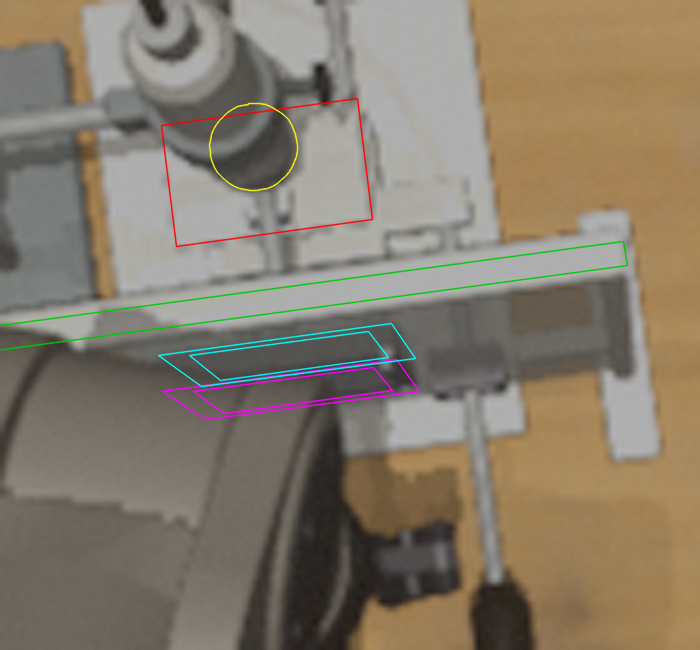

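View pics/s12c.png

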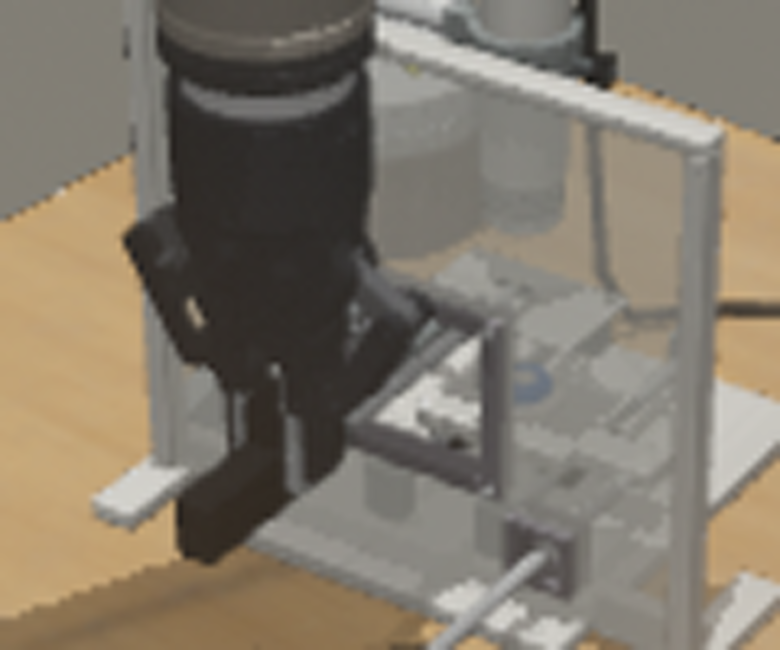

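View pics/t12c.png

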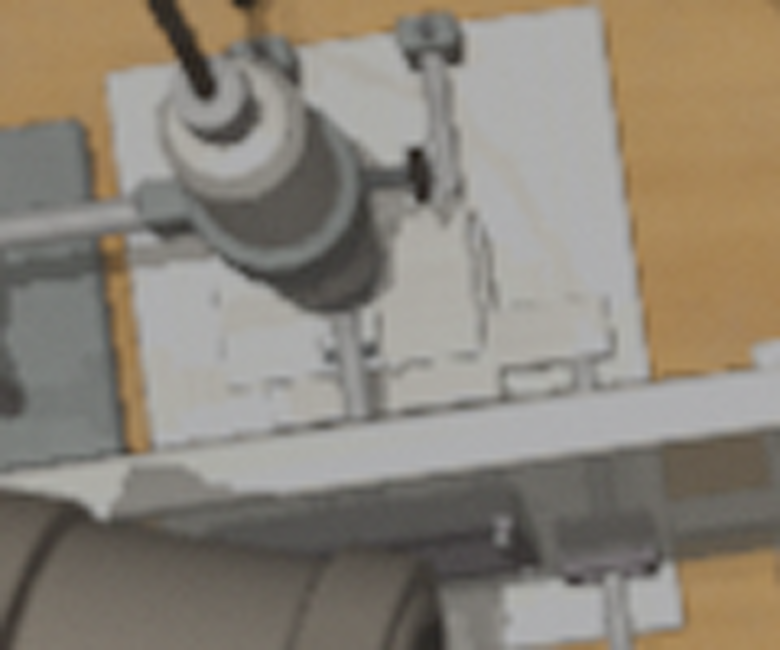

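Request:
apply_moves(series="0 0 0 0 0 0 0.05;0 0 0 0 0 0 0.05;0 0 0 0 0 0 0.05;0 0 0 0 0 0 0.05")

```text
clock: 17.25
tcp_pos: [0.5881, 0.1484, 0.1005]
orientation: [2.164, 0.121, -2.164]
contact_force: [0.5, -0.1, -1.8]
grip_width: 0.0164
```

```bash
python3 plan.py
python3 - <<'E'
from ov2 import *
b=grab_frame("top")
print((b[150:168,248:268,0].astype(int)-b[150:168,248:268,2]).max())
a=cv2.imread("pics/top0.png").astype(int); d=np.abs(b.astype(int)-a).sum(2)
print("pot diff",d[262:292,178:208].max(),"tin diff",d[293:330,352:388].max(), "det diff",d[110:150,225:258].mean())
E
```

```text
17.25 [0.5881 0.1484 0.1005] j [-0.9178  0.6566  0.8026  1.8723 -0.6082  0.8761 -1.2709] F [ 0.5117 -0.0607 -1.7758] M [-0.0156  0.0571 -0.0191] w 0.01637521831836866
plate uvz, dyaw,pitch,roll [0.0836 0.0015 0.0948] 0.001692616307020528 -4.897300665827528e-05 3.9125823671669906e-06
3
pot diff 202 tin diff 40 det diff 25.278787878787877
```

Run:
```python
from h import *
a=cv2.imread("pics/top0.png"); b=cv2.imread("pics/t12.png"); c=cv2.imread("pics/scene0.png"); d=cv2.imread("pics/s12.png")
t=lambda i:cv2.resize(i,None,fx=4,fy=4,interpolation=cv2.INTER_CUBIC)
cv2.imwrite("pics/cmp.png",np.vstack([np.hstack([t(a[250:310,160:240]),t(b[250:310,160:240])]),np.hstack([t(c[205:265,180:260]),t(d[205:265,180:260])])]))
```

```text
(no output)
```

View pics/cmp.png

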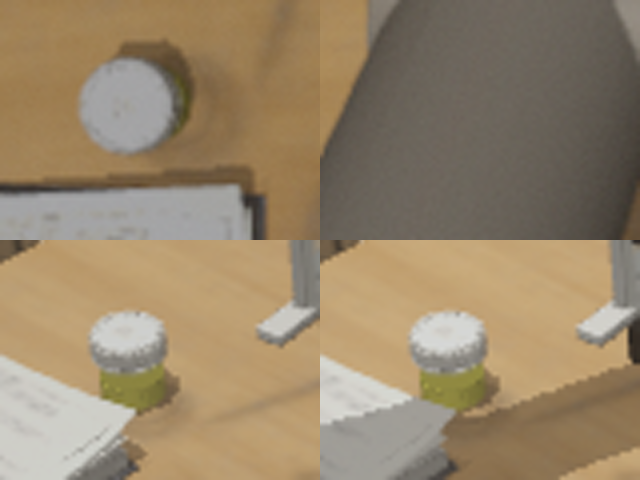

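The pot hasn't moved: the arm only hides it from the top camera, and the scene camera shows it in the same place as at the start. Handing in.

```bash
python3 -c "
from bench import hand_in; print(hand_in())"
```

```text
the job is handed in; nothing more can be done
None
```

I handed the job in at about 17 s of the 53 s allowed. The source is under the detector, and the arm is holding the paddle level between them.

**Source:** I gripped the knob and slid the carriage about 24.5 mm, then released it. The two cameras disagreed slightly on the result. The top view put the source about 1.4 mm short of the detector axis. The coarser scene view put it about 1.4 mm past. I left it between the two, so the error along the slide could be 1–2 mm.

**Paddle:** I took it by the grip at 70 N, rolled it 43° and passed the plate through the port. It showed no contact force, with readings staying under about 2 N. I levelled it behind the port and moved it in under the detector.

**Last checks:**

| Check | Result |
|---|---|
| Plate position | 83.6 mm behind the shield, against about 83–84 mm measured for source and detector |
| Sideways offset | 1.5 mm left of my station mid-line estimate (detector about 1 mm left of it, source on it) |
| Height | 95 mm, midway between source and detector |
| Roll and pitch | under 0.001 rad |
| Contact force | under 2 N |

- **Model against picture:** the plate outline I calculated matched the top view during the passage. Its final height comes from the arm's own position readings.
- **Tin and pot:** neither had moved. The arm hid the pot from the top camera at the end, so I confirmed it in the scene view only.
- **Detector:** I saw no sign that it was touched.

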